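# Clear the feeder lid, then hold it open

### The arm

A 7-joint arm with a two-finger parallel gripper is mounted at the origin on the work surface. World frame = base frame: x ahead of the robot, y to its left, z up, the work surface at z = 0. Lengths are in m, angles in rad, forces in N, time in s.
With the tool pointing down it reaches from about 0.425 to 0.875 m from the base axis. Payload 8.4 kg.
Tool frame: the origin (TCP) lies at the very end of the fingers, on their centre line; the grasp point (between the pads) lies 19 mm behind it; x points along the fingers, y is the direction in which the jaws open and shut, and the axes are right-handed (so a half turn about x gives the same grasp; the last joint's range is limited). The gripper opens to 85 mm and grips with 20 to 120 N. Pads are 22 mm wide; open, the fingers measure 114 mm over their backs; the gripper's body (76 mm by 85 mm) begins 54 mm behind the grasp point. The pads swing forward as they close: fully open they stand 13 mm farther back than shut.
Start: joints at [1.096, 0.333, 0.04, 1.465, -0.013, 1.343, -0.059], TCP at [0.239, -0.605, 0.231] pointing down, gripper open.
Joint ranges: [-2.58, 2.58], [-0.38, 2.09], [-1.3, 1.39], [0.25, 2.4], [-1.5, 4.64], [0.08, 2.09], [-2.65, 2.65]. Speed limits (rad/s): [2.22, 2.22, 2.79, 2.79, 3.14, 3.14, 3.14].

### API

Orientations are given as [roll, pitch, yaw] about the fixed x, y, z axes, in that order (R = Rz(yaw) Ry(pitch) Rx(roll)).
In Python, from bench import bot gives the robot as it stands.
- The arm moves only by the tool play_rows, never from a script. Its argument "motion" is a list of rows, each an object of numbers: "grip": the opening, from 0 (shut) to 1 (fully open); "x", "y", "z": the shift along the world's x, y, z in units of 25 mm (1.0 is 25 mm); "rx", "ry", "rz": the turn, a rotation vector about the world's x, y, z in units of 6 degrees (1.0 is 6 degrees). A call has 1 to 8 rows; each row is the pose to reach, as a shift and turn from the pose commanded when the call began; what a row does not reach only later rows make up. A row lasts 1/12 s, in which the tool goes at most 41.7 mm and 7.16 degrees, less where a joint would pass 70% of its speed; a pose out of reach is approached as far as the arm can. A call with a gripper value outside its range is refused whole. The fingers move at their own pace and stop on an object; "force" is the grip in N (left out, the last holds). Time passes only in rows, so rows that repeat a pose let the fingers close. It gives the time, the measured TCP pose, the force and the opening at its end, in the units of the state.
- bot.observe(): the state, without advancing time (a new reading comes with each control period).
- bot.capture(name): name is "scene" or "side" or "wrist"; returns a dict with "color" (400x640x3 uint8, blue, green, red), "K" (3x3 intrinsics, pixels), "R" (3x3) and "t" (3): a world point X has camera coordinates R X + t. Camera axes: x right, y down, z forward; pixel columns grow to the right and rows downward; lengths in m; the calibration is good to about 2 mm. A picture is of the moment at which its call begins. There is no depth.
- bot.job_done(): hands the job in, once; it reports no verdict.
Trained networks look in a picture, given as the dict that the camera call returned (one of the last four; its "shot" number tells which), for a name from the list of things; names that differ only in an ending like _2 or _b are one class to them, and where a whole thing is asked for, a point or a joint stands for the part that bears it (a point fixed in the world has none). Each returns a list of dicts, best first, with "p" (0 to 1); they miss things now and then, are a little off and sometimes report something else, mostly with a low value. They report only what shows in the picture. A call takes as long as a camera call.
- bot.outline_of(picture, thing): "pixels" (400x640 bool, what is visible of it) and "box" ([left, top, right, bottom] in pixels, round what is visible of it).
The state is a dict: "time": time; "joint_positions": joint angles; "joint_vel": joint speeds; "effort": joint torques, N m; "ee_pos": TCP position; "tcp_rot": TCP orientation; "wrist_force": force on the tool from outside, world axes, zero at the start; "wrist_torque": the same for the moment, N m; "grip_width": finger opening in m.
Only numpy, scipy, OpenCV 4.12 (cv2) and the standard library are available. Lean on these libraries where they do the work, as an engineer would, in place of code of your own. Each camera call takes 0.05 s, during which the arm holds its last target.

### The job

Candy pieces have spilled on the shut lid of the feeder. Take the blue scraper, wipe all four off the lid's side into the white catch pan without touching them with the gripper, and stand the scraper back upright in the middle of its green mat; only then raise the lid by its front bar and hold it open at 60 degrees for the refill. The lid falls shut by itself, so finish while still holding it there; leave the tins and the spray bottle alone.

Things in the scene. Friction and masses are not known exactly. Their poses are not given: they have to be found in the camera images.
- feeder: the fixed candy feeder: a stainless trough on a grey drive base, 180 deep x 230 wide x 120 mm high. Origin on the table under its centre; its x axis points from the front (handle side, towards the robot) to the hinge, y to its left, z up; turned up to 0.15 rad from the world axes.
- lid_plate (a point): centre of the lid's top face; the shut lid, a flat stainless plate 5 mm thick, is 200 mm deep (along the feeder's x) and 280 mm wide (y), its middle right above the feeder's origin and its top face 125 mm above the table; it overhangs the trough by 25 mm on either side, above the pan's rim
- lid (a joint): the lid's hinge angle, rad: 0 shut and level, growing as the front edge rises, stop at 1.75; 60 degrees is 1.047. Nothing holds the lid (plate and bar together about 0.5 to 0.75 kg): it falls shut when let go
- lid_hinge (a point): middle of the hinge axis, at the far edge of the lid (100 mm behind the feeder's centre), 122.5 mm above the table; the axis runs along the feeder's y
- lid_handle (a point): middle of the lid's front bar, a round steel bar 12 mm thick and 160 mm long along the feeder's y, in the plane of the lid, 45 mm ahead of the lid's front edge on two end struts (39 mm free gap between bar and lid, free space below) and 245 mm from the hinge axis. It rises on an arc about the hinge; being round it can turn between the fingers
- pan: the white open catch pan, fixed, 270 (x) x 240 (y) x 65 mm high, walls 4 mm; it stands against the feeder's left or right side, its rim reaching 20 mm under the lid's edge. Origin under its centre, 240 mm to the side of the feeder's centre and 20 mm nearer the front, axes parallel to the feeder's
- mat: the green mat for the scraper, fixed on the table on the feeder's other side, 240 (x) x 200 (y) x 3 mm thick; origin under its centre, 240 mm to the side of the feeder's centre and 20 mm nearer the front
- scraper: the blue scraper block, about 160 g, standing upright on the mat: a foot 150 long (x) x 28 (y) x 22 mm high, and on it an upright grip rib 110 long (x) x 18 thick (y), up to 80 mm above the underside. Origin at the centre of the underside, z up
- candy_1: orange hard-candy piece, a rounded bar 28 x 22 x 13 mm high, 11 g, lying flat on the shut lid; origin at the centre of its underside; somewhere within 70 mm of the lid's middle across the width and within 52 mm along the depth
- candy_2: orange hard-candy piece, a rounded bar 28 x 22 x 13 mm high, 11 g, lying flat on the shut lid; origin at the centre of its underside; somewhere within 70 mm of the lid's middle across the width and within 52 mm along the depth
- candy_3: orange hard-candy piece, a rounded bar 28 x 22 x 13 mm high, 11 g, lying flat on the shut lid; origin at the centre of its underside; somewhere within 70 mm of the lid's middle across the width and within 52 mm along the depth
- candy_4: orange hard-candy piece, a rounded bar 28 x 22 x 13 mm high, 11 g, lying flat on the shut lid; origin at the centre of its underside; somewhere within 70 mm of the lid's middle across the width and within 52 mm along the depth
- tin_a: open aluminium tin, 68 mm across, 44 mm high, on the table near the robot's left; leave alone; origin under its centre
- tin_b: a like tin near the robot's right; leave alone
- tin_c: a like tin standing on the white scale at the left; leave alone
- spray: white spray bottle, 72 mm across, 183 mm high, at the right; leave alone; origin under its centre

How it is judged:
On the way, in this order (a step that is already met when the one before it is completed fails the run):
1. all four candy pieces lie in the catch pan, the lid still shut (x of candy_1 in the frame of pan between -0.132 and 0.132 m and y of candy_1 in the frame of pan between -0.117 and 0.117 m and z of candy_1 in the frame of pan between -0.01 and 0.05 m and x of candy_2 in the frame of pan between -0.132 and 0.132 m and y of candy_2 in the frame of pan between -0.117 and 0.117 m and z of candy_2 in the frame of pan between -0.01 and 0.05 m and x of candy_3 in the frame of pan between -0.132 and 0.132 m and y of candy_3 in the frame of pan between -0.117 and 0.117 m and z of candy_3 in the frame of pan between -0.01 and 0.05 m and x of candy_4 in the frame of pan between -0.132 and 0.132 m and y of candy_4 in the frame of pan between -0.117 and 0.117 m and z of candy_4 in the frame of pan between -0.01 and 0.05 m and value of joint lid below 0.1 rad), for 0.2 s.
2. the scraper stands upright on its mat, let go (horizontal distance between scraper and mat below 0.05 m and angle between scraper's own z axis and vertical below 0.1 rad and height (world z) of scraper below 0.012 m and contact force between the fingers and scraper below 0.1 N), for 0.2 s.
3. the fingers hold the lid open at 60 degrees (value of joint lid between 0.942 and 1.152 rad and contact force between the fingers and lid above 0.5 N and velocity of joint lid between -0.1 and 0.1 rad/s and contact force between scraper and lid below 0.1 N), for 0.3 s.
At the end, for the whole second after the job is handed in: the lid is held still by the fingers at 60 degrees, give or take 6, with nothing else under it; all four candy pieces are in the pan; the scraper stands upright on its mat, its centre within 50 mm of the mat's centre, not touched (all of step 2 and all of step 3 and x of candy_1 in the frame of pan between -0.132 and 0.132 m and y of candy_1 in the frame of pan between -0.117 and 0.117 m and z of candy_1 in the frame of pan between -0.01 and 0.05 m and x of candy_2 in the frame of pan between -0.132 and 0.132 m and y of candy_2 in the frame of pan between -0.117 and 0.117 m and z of candy_2 in the frame of pan between -0.01 and 0.05 m and x of candy_3 in the frame of pan between -0.132 and 0.132 m and y of candy_3 in the frame of pan between -0.117 and 0.117 m and z of candy_3 in the frame of pan between -0.01 and 0.05 m and x of candy_4 in the frame of pan between -0.132 and 0.132 m and y of candy_4 in the frame of pan between -0.117 and 0.117 m and z of candy_4 in the frame of pan between -0.01 and 0.05 m); the arm keeps its last pose, push and grip.
It fails at once if the lid is raised (over 0.15 rad) before all the candy is in the pan (value of joint lid above 0.15 rad and not ((x of candy_1 in the frame of pan between -0.132 and 0.132 m and y of candy_1 in the frame of pan between -0.117 and 0.117 m and z of candy_1 in the frame of pan between -0.01 and 0.05 m) and (x of candy_2 in the frame of pan between -0.132 and 0.132 m and y of candy_2 in the frame of pan between -0.117 and 0.117 m and z of candy_2 in the frame of pan between -0.01 and 0.05 m) and (x of candy_3 in the frame of pan between -0.132 and 0.132 m and y of candy_3 in the frame of pan between -0.117 and 0.117 m and z of candy_3 in the frame of pan between -0.01 and 0.05 m) and (x of candy_4 in the frame of pan between -0.132 and 0.132 m and y of candy_4 in the frame of pan between -0.117 and 0.117 m and z of candy_4 in the frame of pan between -0.01 and 0.05 m))).
It fails at once if the lid is raised before the scraper is back on its mat (value of joint lid above 0.15 rad and not (horizontal distance between scraper and mat below 0.05 m and angle between scraper's own z axis and vertical below 0.1 rad and height (world z) of scraper below 0.012 m)).
It fails at once if the gripper touches a candy piece (contact force between any of the fingers, the arm and candy_1 above 0.5 N or contact force between any of the fingers, the arm and candy_2 above 0.5 N or contact force between any of the fingers, the arm and candy_3 above 0.5 N or contact force between any of the fingers, the arm and candy_4 above 0.5 N).
It fails at once if a tin or the spray bottle is moved by over 30 mm (distance of any of tin_a, tin_b, tin_c, spray from where it was at the start of the episode above 0.03 m).
It also fails if it takes over 61 s, if anything falls off the work surface, if the arm or the gripper's body presses on something with over 40 N, if the wrist force passes 120 N, or if a joint passes its speed limit or range.

## Working session

There is one attempt and no reset: what is moved stays moved. The work goes in short steps, Python scripts to look and compute and a tool call to move; the robot and the scene stay as the last step left them, time stands still between calls to the robot, and variables do not carry over. Pictures are saved under pics/ and viewed, and the job is handed in when it is done.

Besides the shell and the picture viewer there is one more tool, called by a JSON object that holds its "fn" and its "kwargs", one argument or row to a line. play_rows: Moves the arm, as the interface text tells. Its arguments: {"type":"object","properties":{"motion":{"type":"array"},"force":{"type":"number"}},"required":["motion"]}

```bash
ls; mkdir -p pics
python3 - <<'E'
from bench import bot
import cv2
s=bot.observe(); print(s['time'],s['ee_pos'],s['tcp_rot'],s['grip_width'],s['wrist_force'])
for n in ['scene','side']:
    p=bot.capture(n); cv2.imwrite(f'pics/{n}0.png',p['color']); print(n,p['K'].tolist() if hasattr(p['K'],'tolist') else p['K'],p['R'],p['t'])
E
```

```text
pics
0.0 [ 0.2383525  -0.60422266  0.23041192] [-1.50206235  1.56915486  2.01526715] 0.08538841470961106 [-0.09502841  0.44517562 -0.21460239]
scene [[374.1935114797897, 0.0, 318.57769997007705], [0.0, 374.1935114797897, 200.1170150834975], [0.0, 0.0, 1.0]] [[ 0.25044303  0.96795197  0.01863509]
 [ 0.72841085 -0.17571616 -0.66222464]
 [-0.63772716  0.17942355 -0.7490736 ]] [-0.19807393 -0.28256446  1.66822532]
side [[376.2094377688207, 0.0, 318.6050764435162], [0.0, 376.2094377688207, 197.24862493580883], [0.0, 0.0, 1.0]] [[-0.99039586 -0.13808079 -0.00705197]
 [-0.09716659  0.73140761 -0.67498263]
 [ 0.09836    -0.66781479 -0.73779991]] [0.50918119 0.06154139 1.25783351]
```

View pics/scene0.png

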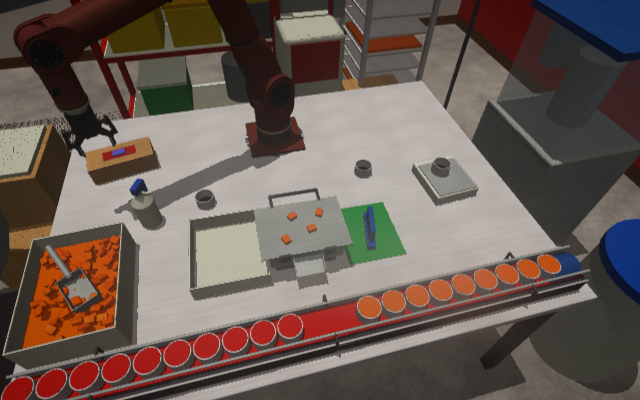

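View pics/side0.png

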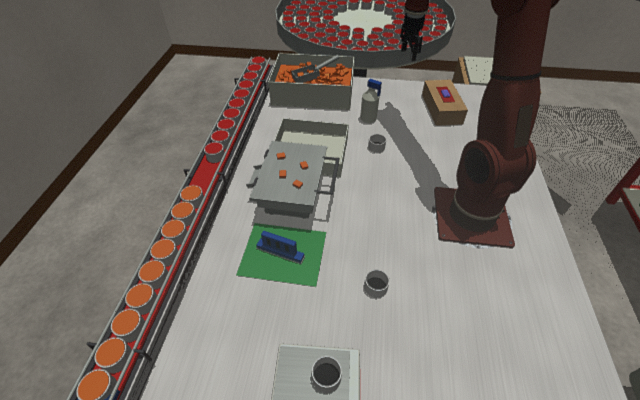

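Both views show the pan on the robot's right (scene about 230,255) and the mat with the scraper on the left (scene about 370,235). Four candies lie on the lid. Next I'll measure.

```bash
cat > h.py <<'E'
import numpy as np, cv2
from scipy.optimize import least_squares
def ray(p,uv,z):
    K,R,t=map(np.array,(p['K'],p['R'],p['t'])); t=t.ravel()
    d=R.T@np.linalg.inv(K)@np.array([uv[0],uv[1],1.]); c=-R.T@t
    return c+d*(z-c[2])/d[2]
def proj(p,X):
    K,R,t=map(np.array,(p['K'],p['R'],p['t'])); X=np.atleast_2d(X)
    c=X@R.T+t.ravel(); q=c@K.T; return q[:,:2]/q[:,2:]
def topmask(o): return o['pixels'].astype(np.uint8)
E
python3 - <<'E'
from bench import bot
from h import *
for n in ['scene','side']:
    p=bot.capture(n)
    vis=p['color'].copy()
    for th,z in [('lid',.125),('mat',.003),('pan',.065),('scraper',.05),('candy_1',.1315),('lid_handle',.1225),('feeder',.1),('spray',.1),('tin_a',.03)]:
        for o in bot.outline_of(p,th)[:5]:
            m=topmask(o); ys,xs=np.nonzero(m); c=(xs.mean(),ys.mean())
            r=cv2.minAreaRect(np.column_stack([xs,ys]).astype(np.float32))
            print(n,th,round(o['p'],2),np.round(c,1),'world',ray(p,c,z).round(3),len(xs),np.round(o['box']))
            cs,_=cv2.findContours(m,0,1); cv2.drawContours(vis,cs,-1,(255,0,255),1)
    np.savez(f'{n}0.npz',**{k:np.array(p[k]) for k in ['color','K','R','t']})
    x0,y0=(170,160) if n=='scene' else (220,100)
    cv2.imwrite(f'pics/{n}1.png',cv2.resize(vis[y0:y0+190,x0:x0+260],None,fx=3,fy=3,interpolation=2))
E
```

```text
scene lid 0.73 [300.3 227.4] world [ 0.616 -0.017  0.125] 4392 [255. 190. 352. 262.]
scene mat 0.91 [370.9 235.3] world [0.617 0.235 0.003] 2215 [339. 208. 403. 266.]
scene pan 0.97 [225.  255.3] world [ 0.622 -0.261  0.065] 5901 [184. 208. 272. 302.]
scene scraper 0.64 [369.2 228.6] world [0.62  0.221 0.05 ] 423 [363. 209. 376. 251.]
scene candy_1 0.64 [285.4 239.2] world [ 0.654 -0.071  0.131] 72 [283. 236. 292. 243.]
scene candy_1 0.58 [311.  227.9] world [0.63  0.014 0.131] 70 [308. 224. 318. 235.]
scene candy_1 0.49 [318.5 212.2] world [0.574 0.053 0.132] 37 [316. 207. 321. 216.]
scene candy_1 0.38 [291.8 216.5] world [ 0.571 -0.034  0.131] 55 [288. 213. 299. 220.]
scene lid_handle 0.79 [300.1 226.8] world [ 0.611 -0.016  0.122] 4574 [256. 186. 352. 262.]
scene lid_handle 0.46 [370.6 234.4] world [0.692 0.191 0.123] 2366 [341. 206. 406. 267.]
scene feeder 0.88 [301.6 234.1] world [ 0.624 -0.015  0.1  ] 5672 [252. 190. 351. 276.]
scene feeder 0.58 [369.6 230. ] world [0.66  0.202 0.1  ] 395 [365. 211. 377. 251.]
scene spray 0.67 [144.9 206.2] world [ 0.386 -0.5    0.1  ] 1028 [13
[... 1075 characters left out ...]
6. 181. 304. 188.]
side lid_handle 0.96 [291.1 174.8] world [0.602 0.009 0.122] 3737 [247. 140. 340. 209.]
side lid_handle 0.65 [279.5 247. ] world [0.581 0.292 0.122] 831 [255. 231. 304. 264.]
side lid_handle 0.34 [317.1 139.3] world [ 0.544 -0.182  0.122] 2276 [276. 118. 346. 176.]
side feeder 0.8 [290.1 178.8] world [0.608 0.006 0.1  ] 4635 [251. 140. 340. 219.]
side spray 0.62 [370.4 101.7] world [ 0.366 -0.477  0.1  ] 683 [360.  77. 380. 120.]
side tin_a 0.93 [326.2 374.2] world [0.416 0.573 0.03 ] 895 [312. 356. 346. 392.]
side tin_a 0.65 [376.5 143.3] world [ 0.328 -0.301  0.03 ] 288 [368. 134. 385. 154.]
side tin_a 0.6 [376.  283.1] world [0.307 0.314 0.03 ] 575 [365. 269. 390. 301.]
```

View pics/scene1.png

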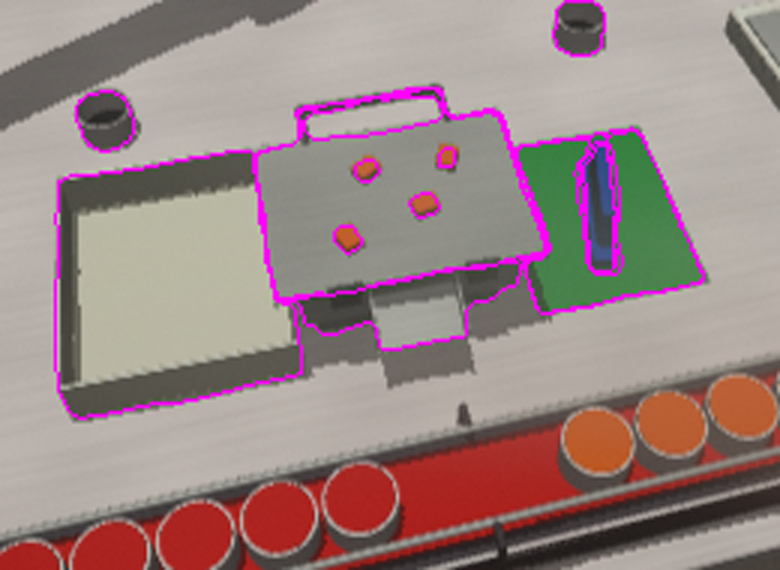

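View pics/side1.png

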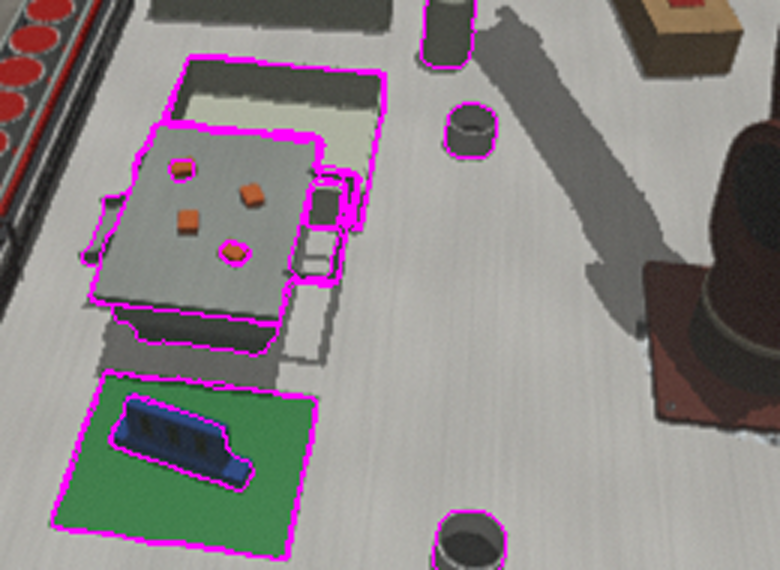

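```bash
cat > fit.py <<'E'
from h import *
S=dict(np.load('scene0.npz')); D=dict(np.load('side0.npz'))
lid=np.array([[-.1,-.14],[-.1,.14],[.1,.14],[.1,-.14]])
mat=np.array([[-.12,.1],[.12,.1],[.12,-.1],[-.12,-.1]])+[-.02,.24]
ls=np.array([[255,211],[336.3,197],[353.3,244.5],[262.7,260]])
ld=np.array([[327.3,145.7],[314.3,206.5],[250,201],[273.3,141.3]])
ms=np.array([[383.3,202.7],[405.7,253.3],[350,265]])
md=np.array([[315.7,286],[236.7,275],[255,224],[325.7,233.3]])
def w(q,xy,z):
    c,s=np.cos(q[2]),np.sin(q[2]); return np.c_[xy@np.array([[c,s],[-s,c]])+q[:2],np.full(len(xy),z)]
def res(q):
    return np.concatenate([(proj(S,w(q,lid,.125))-ls).ravel(),(proj(D,w(q,lid,.125))-ld).ravel(),(proj(S,w(q,mat[:3],.003))-ms).ravel(),(proj(D,w(q,mat,.003))-md).ravel()])
r=least_squares(res,[.6,0,0],loss='soft_l1'); q=r.x; print(q.round(4)); print(res(q).reshape(-1,2).round(1))
for n,xy,z in [('handle',[-.145,0],.1225),('mat',[-.02,.24],0),('pan',[-.02,-.24],0)]: print(n,w(q,np.array([xy]),z).round(4))
np.save('feeder.npy',q)
E
python3 fit.py
python3 - <<'E'
from bench import bot
from h import *
from scipy.optimize import minimize
q=np.load('feeder.npy')
ps=[bot.capture(n) for n in ['scene','side']]
ms=[bot.outline_of(p,'scraper')[0]['pixels'] for p in ps]
def boxp(l,wd,z0,z1): return np.array([[sx*l/2,sy*wd/2,z] for sx in(-1,1) for sy in(-1,1) for z in(z0,z1)])
foot=boxp(.15,.028,0,.022); rib=boxp(.11,.018,.022,.08)
def sil(p,s,k=4):
    c,sn=np.cos(s[2]),np.sin(s[2]); R=np.array([[c,-sn,0],[sn,c,0],[0,0,1]])
    im=np.zeros((400*k,640*k),np.uint8)
    for b in(foot,rib):
        u=proj(p,b@R.T+[s[0],s[1],.003]); h=cv2.convexHull(np.round((u+.5)*k*16).astype(np.int32)); cv2.fillConvexPoly(im,h,1,shift=4)
    return cv2.resize(im*255,(640,400),interpolation=cv2.INTER_AREA)/255.
def cost(s): return sum(np.abs(sil(p,s)-m).sum()/m.sum() for p,m in zip(ps,ms))
best=None
for yaw in np.linspace(-.8,.8,9):
    r=minimize(cost,[.6,.235,yaw],method='Nelder-Mead',options=dict(initial_simplex=[[.6,.235,yaw],[.62,.235,yaw],[.6,.255,yaw],[.6,.235,yaw+.15]],maxiter=120))
    if best is None or r.fun<best.fun: best=r
print('scraper',best.x.round(4),best.fun, 'rel feeder yaw',best.x[2]-q[2])
for p,n in zip(ps,['a','b']):
    v=p['color'].copy(); cs,_=cv2.findContours((sil(p,best.x)>.5).astype(np.uint8),0,1); cv2.drawContours(v,cs,-1,(0,255,255),1)
    y,x=(170,300) if n=='a' else (200,210)
    cv2.imwrite(f'pics/scr{n}.png',cv2.resize(v[y:y+110,x:x+130],None,fx=4,fy=4))
    # candies by colour inside lid
    hsv=cv2.cvtColor(p['color'],cv2.COLOR_BGR2HSV); m=cv2.inRange(hsv,(4,130,90),(20,255,255))
    L=np.array([[-.09,-.13],[-.09,.13],[.09,.13],[.09,-.13]]); c,s=np.cos(q[2]),np.sin(q[2])
    A=np.array([[c,s],[-s,c]]); pl=proj(p,np.c_[L@A+q[:2],np.full(4,.125)])
    k=np.zeros_like(m); cv2.fillConvexPoly(k,pl.astype(np.int32),255); m&=k
    nn,_,st,cc=cv2.connectedComponentsWithStats(m)
    for i in range(1,nn):
        if st[i,4]>15:
            X=ray(p,cc[i],.133); print(n,st[i,4],X.round(3),'feeder',((X[:2]-q[:2])@A.T).round(3))
E
```

```text
[ 0.6073 -0.009  -0.0248]
[[-0.9 -2.5]
 [ 0.3 -1.8]
 [ 0.1 -1.9]
 [-0.7 -0.6]
 [-0.2  0.3]
 [-1.  -0.9]
 [-1.2 -3.1]
 [-1.9 -0.9]
 [-0.3 -1.7]
 [ 1.1 -0.4]
 [ 0.2 -1.1]
 [ 0.   1.1]
 [-1.4  0.5]
 [-0.9 -1.1]
 [ 0.5 -1.3]]
handle [[ 0.4623 -0.0054  0.1225]]
mat [[0.5932 0.2314 0.    ]]
pan [[ 0.5813 -0.2485  0.    ]]
scraper [ 0.6032  0.2306 -0.2524] 0.22994744073127182 rel feeder yaw -0.22761937131731486
a 46 [0.572 0.054 0.133] feeder [-0.036  0.062]
a 47 [ 0.567 -0.035  0.133] feeder [-0.04  -0.027]
a 51 [0.628 0.016 0.133] feeder [0.02  0.026]
a 58 [ 0.653 -0.071  0.133] feeder [ 0.047 -0.06 ]
b 34 [ 0.653 -0.071  0.133] feeder [ 0.047 -0.061]
b 38 [ 0.568 -0.034  0.133] feeder [-0.038 -0.026]
b 39 [0.629 0.015 0.133] feeder [0.021 0.024]
b 45 [0.574 0.054 0.133] feeder [-0.035  0.062]
```

```bash
cat > fit2.py <<'E'
from bench import bot
from h import *
from scipy.optimize import minimize
ps=[bot.capture(n) for n in ['scene','side']]
def get(p,t): return bot.outline_of(p,t)[0]['pixels']
def box(cx,cy,l,wd,z0,z1): return np.array([[cx+sx*l/2,cy+sy*wd/2,z] for sx in(-1,1) for sy in(-1,1) for z in(z0,z1)])
plate=[box(0,0,.2,.28,.12,.125)]
hand=[box(-.145,0,.012,.16,.1165,.1285),box(-.12,.076,.05,.01,.1175,.1275),box(-.12,-.076,.05,.01,.1175,.1275)]
mat=[box(-.02,.24,.24,.2,0,.003)]
def pose(b,q):
    c,s=np.cos(q[2]),np.sin(q[2]); return b@np.array([[c,s,0],[-s,c,0],[0,0,1]])+[q[0],q[1],0]
def sil(p,bs,q,k=4):
    im=np.zeros((400*k,640*k),np.uint8)
    for b in bs:
        u=proj(p,pose(b,q)); cv2.fillConvexPoly(im,cv2.convexHull(np.round(((u+.5)*k-.5)*16).astype(np.int32)),1,shift=4)
    return cv2.resize(im*255,(640,400),interpolation=cv2.INTER_AREA)/255.
items=[]
for i,p in enumerate(ps):
    m=get(p,'lid_handle').astype(np.uint8)
    n,l,st,_=cv2.connectedComponentsWithStats(m); 
    items.append((f'lid{i}',p,plate+hand,m))
def hull(m):
    ys,xs=np.nonzero(m); z=np.zeros((400,640),np.uint8); cv2.fillConvexPoly(z,cv2.convexHull(np.c_[xs,ys].astype(np.int32)),1); return z
mm=[get(ps[1],'mat')]
o=[o for o in bot.outline_of(ps[1],'mat') if o['box'][1]>210][0]
items.append(('mat1',ps[1],mat,hull(o['pixels'])))
def cost(q,its=items): return sum(np.abs(sil(p,b,q)-m).sum()/m.sum() for _,p,b,m in its)
def run(its):
    q0=np.array([.607,-.009,-.03])
    r=minimize(cost,q0,args=(its,),method='Nelder-Mead',options=dict(initial_simplex=[q0,q0+[.02,0,0],q0+[0,.02,0],q0+[0,0,.08]],maxiter=150)); return r
for it in items: r=run([it]); print(it[0],r.x.round(4),round(r.fun,3))
r=run(items); print('all',r.x.round(4),round(r.fun,3)); np.save('feeder.npy',r.x); q=r.x
for xy,z,n in [((-.145,0),.1225,'handle'),((-.02,.24),0,'mat'),((-.02,-.24),0,'pan')]: print(n,pose(np.array([[*xy,z]]),q).round(4))
for i,(p,y,x) in enumerate(zip(ps,(160,100),(170,220))):
    v=cv2.resize(p['color'][y:y+190,x:x+260],None,fx=3,fy=3)
    for b in plate+hand+mat:
        u=(proj(p,pose(b,q))-[x,y]+.5)*3-.5; cv2.polylines(v,[cv2.convexHull(u.astype(np.int32))],True,(0,255,255),1)
    cv2.imwrite(f'pics/fit{i}.png',v)
E
python3 fit2.py
```

```text
lid0 [ 0.6104 -0.0134 -0.0213] 0.086
lid1 [ 0.608  -0.0058 -0.0205] 0.108
mat1 [ 0.6068 -0.0106 -0.0258] 0.038
all [ 0.6088 -0.0109 -0.0213] 0.268
handle [[ 0.4638 -0.0078  0.1225]]
mat [[0.5939 0.2295 0.    ]]
pan [[ 0.5837 -0.2504  0.    ]]
```

View pics/scrb.png

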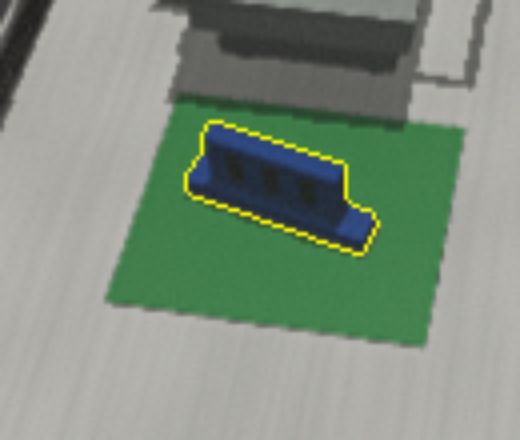

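View pics/scra.png

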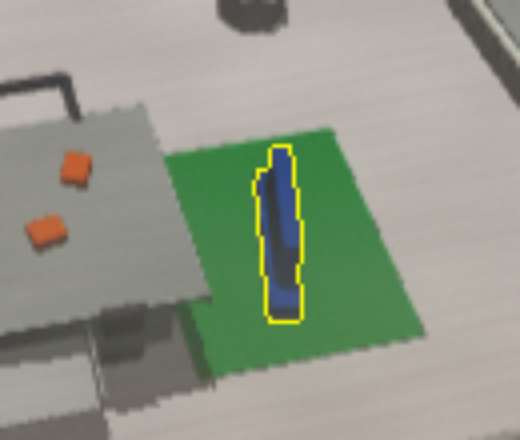

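```bash
cat >> h.py <<'E'
from scipy.spatial.transform import Rotation as Ro
def tool(s):
    R=Ro.from_euler('xyz',s['tcp_rot']).as_matrix(); return np.array(s['ee_pos']),R
def plan(s,pos,jaw=None):
    """shift in 25mm units; turn in 6deg units to point down with jaw axis = +-jaw(xy dir)"""
    p,R=tool(s); print('tcp',p.round(4),'x',R[:,0].round(3),'y',R[:,1].round(3),'grip',s['grip_width'],'t',s['time'])
    print('shift',((np.array(pos)-p)/.025).round(3))
    if jaw is not None:
        for sg in(1,-1):
            y=sg*np.array([*jaw,0.]);y/=np.linalg.norm(y); x=np.array([0,0,-1.]); T=np.c_[x,y,np.cross(x,y)]
            rv=Ro.from_matrix(T@R.T).as_rotvec(); print('turn',(np.degrees(rv)/6).round(3),np.degrees(np.linalg.norm(rv)).round(1))
E
python3 - <<'E'
from bench import bot
from h import *
s=bot.observe(); plan(s,[.603,.231,.25],[.2497,.968]); print(np.round(s['joint_positions'],3))
E
```

```text
tcp [ 0.2385 -0.6046  0.2313] x [ 0.  0. -1.] y [ 0.367 -0.93  -0.   ] grip 0.0854987099224253 t 1.6
shift [14.578 33.425  0.748]
turn [-0.0000e+00 -1.0000e-03  2.4001e+01] 144.0
turn [-0.     0.    -5.999] 36.0
[ 1.096  0.333  0.04   1.465 -0.013  1.343 -0.059]
```

View pics/fit1.png

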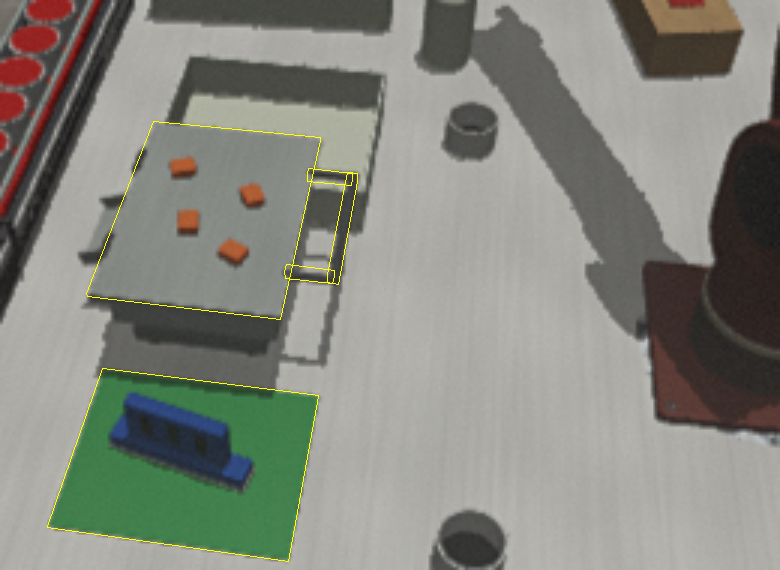

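View pics/fit0.png

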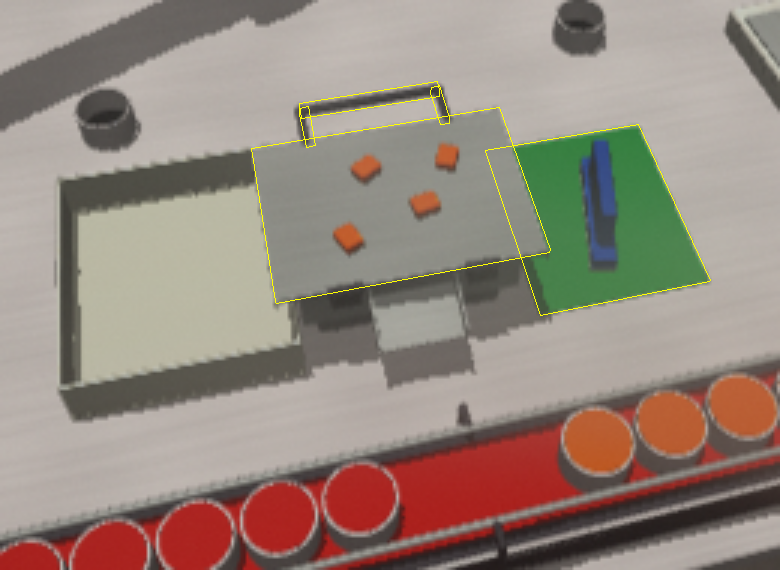

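The overlay fits both views to about 1 px. Moving to above the scraper.

{"fn": "play_rows", "kwargs": {
  "motion": [
    {"grip": 1, "x": 0, "y": 0, "z": 2},
    {"grip": 1, "x": 1, "y": 1, "z": 3},
    {"grip": 1, "x": 14.58, "y": 33.42, "z": 3, "rz": -6},
    {"grip": 1, "x": 14.58, "y": 33.42, "z": 3, "rz": -6},
    {"grip": 1, "x": 14.58, "y": 33.42, "z": 3, "rz": -6},
    {"grip": 1, "x": 14.58, "y": 33.42, "z": 3, "rz": -6},
    {"grip": 1, "x": 14.58, "y": 33.42, "z": 3, "rz": -6},
    {"grip": 1, "x": 14.58, "y": 33.42, "z": 3, "rz": -6}
  ]
}}

```text
validation failed for argument at $.mo...
```

Run:
```python
from bench import bot
from h import *
s=bot.observe(); plan(s,[.603,.231,.25],[.2497,.968]); print(np.round(s['joint_positions'],3))
```

```text
tcp [ 0.2385 -0.6046  0.2313] x [ 0.  0. -1.] y [ 0.367 -0.93  -0.   ] grip 0.0854987099224253 t 1.6
shift [14.578 33.425  0.748]
turn [-0.0000e+00 -1.0000e-03  2.4001e+01] 144.0
turn [-0.     0.    -5.999] 36.0
[ 1.096  0.333  0.04   1.465 -0.013  1.343 -0.059]
```

{"fn": "play_rows", "kwargs": {
  "motion": [
    {"grip": 1, "x": 0, "y": 0, "z": 1.5, "rx": 0, "ry": 0, "rz": 0},
    {"grip": 1, "x": 0.5, "y": 0.5, "z": 3, "rx": 0, "ry": 0, "rz": 0}
  ]
}}

```text
time: 1.77
ee_pos: [0.2471, -0.5928, 0.3045]
tcp_rot: [-1.096, 1.565, 2.417]
wrist_force: [0.4, -2.0, 0.7]
grip_width: 0.0855
```

{"fn": "play_rows", "kwargs": {
  "motion": [
    {"grip": 1, "x": 14.08, "y": 32.92, "z": 0, "rx": 0, "ry": 0, "rz": -6},
    {"grip": 1, "x": 14.08, "y": 32.92, "z": 0, "rx": 0, "ry": 0, "rz": -6},
    {"grip": 1, "x": 14.08, "y": 32.92, "z": 0, "rx": 0, "ry": 0, "rz": -6},
    {"grip": 1, "x": 14.08, "y": 32.92, "z": 0, "rx": 0, "ry": 0, "rz": -6},
    {"grip": 1, "x": 14.08, "y": 32.92, "z": 0, "rx": 0, "ry": 0, "rz": -6},
    {"grip": 1, "x": 14.08, "y": 32.92, "z": 0, "rx": 0, "ry": 0, "rz": -6},
    {"grip": 1, "x": 14.08, "y": 32.92, "z": 0, "rx": 0, "ry": 0, "rz": -6},
    {"grip": 1, "x": 14.08, "y": 32.92, "z": 0, "rx": 0, "ry": 0, "rz": -6}
  ]
}}

```text
time: 2.43
ee_pos: [0.38, -0.2898, 0.3066]
tcp_rot: [2.443, 1.57, -0.952]
wrist_force: [0.9, -0.2, 0.3]
grip_width: 0.0855
```

Run:
```python
from bench import bot
from h import *
s=bot.observe(); plan(s,[.603,.231,.25],[.2497,.968]); print(np.round(s['joint_positions'],3))
```

```text
tcp [ 0.38   -0.2898  0.3066] x [ 0.    -0.001 -1.   ] y [-0.25  -0.968  0.   ] grip 0.08545618942980397 t 2.4333
shift [ 8.918 20.833 -2.266]
turn [ 7.0000e-03 -9.0000e-03 -2.9995e+01] 180.0
turn [0.006 0.004 0.005] 0.1
[ 0.725 -0.041 -0.161  1.739 -0.006  1.442 -1.258]
```

{"fn": "play_rows", "kwargs": {
  "motion": [
    {"grip": 1, "x": 8.8, "y": 20.6, "z": -2, "rx": 0, "ry": 0, "rz": 0},
    {"grip": 1, "x": 8.8, "y": 20.6, "z": -2, "rx": 0, "ry": 0, "rz": 0},
    {"grip": 1, "x": 8.8, "y": 20.6, "z": -2, "rx": 0, "ry": 0, "rz": 0},
    {"grip": 1, "x": 8.8, "y": 20.6, "z": -2, "rx": 0, "ry": 0, "rz": 0},
    {"grip": 1, "x": 8.8, "y": 20.6, "z": -2, "rx": 0, "ry": 0, "rz": 0},
    {"grip": 1, "x": 8.8, "y": 20.6, "z": -2, "rx": 0, "ry": 0, "rz": 0},
    {"grip": 1, "x": 8.8, "y": 20.6, "z": -2, "rx": 0, "ry": 0, "rz": 0},
    {"grip": 1, "x": 8.8, "y": 20.6, "z": -2, "rx": 0, "ry": 0, "rz": 0}
  ]
}}

```text
time: 3.1
ee_pos: [0.5106, 0.0155, 0.277]
tcp_rot: [-3.06, 1.57, -0.171]
wrist_force: [0.8, -0.7, 0.2]
grip_width: 0.0854
```

Run:
```python
from bench import bot
from h import *
s=bot.observe(); plan(s,[.603,.231,.20],[.2497,.968]); print(np.round(s['joint_positions'],3))
```

```text
tcp [0.5106 0.0155 0.277 ] x [ 0.001 -0.    -1.   ] y [-0.25  -0.968 -0.   ] grip 0.08540260953580742 t 3.1
shift [ 3.698  8.619 -3.081]
turn [ 1.7000e-02 -3.0000e-03 -2.9996e+01] 180.0
turn [0.002 0.011 0.004] 0.1
[ 0.392  0.058 -0.527  1.706  0.03   1.385 -1.963]
```

{"fn": "play_rows", "kwargs": {
  "motion": [
    {"grip": 1, "x": 3.6, "y": 8.5, "z": -3, "rx": 0, "ry": 0, "rz": 0},
    {"grip": 1, "x": 3.6, "y": 8.5, "z": -3, "rx": 0, "ry": 0, "rz": 0},
    {"grip": 1, "x": 3.6, "y": 8.5, "z": -3, "rx": 0, "ry": 0, "rz": 0},
    {"grip": 1, "x": 3.6, "y": 8.5, "z": -3, "rx": 0, "ry": 0, "rz": 0},
    {"grip": 1, "x": 3.6, "y": 8.5, "z": -3, "rx": 0, "ry": 0, "rz": 0},
    {"grip": 1, "x": 3.6, "y": 8.5, "z": -3, "rx": 0, "ry": 0, "rz": 0},
    {"grip": 1, "x": 3.6, "y": 8.5, "z": -3, "rx": 0, "ry": 0, "rz": 0},
    {"grip": 1, "x": 3.6, "y": 8.5, "z": -3, "rx": 0, "ry": 0, "rz": 0}
  ]
}}

```text
time: 3.77
ee_pos: [0.5994, 0.2284, 0.2002]
tcp_rot: [-0.058, 1.568, 2.835]
wrist_force: [-0.5, -0.8, -0.2]
grip_width: 0.0855
```

Run:
```python
from bench import bot
from h import *
p=bot.capture('wrist'); cv2.imwrite('pics/w1.png',p['color'])
s=bot.observe(); plan(s,[.603,.231,.04],[.2497,.968]); print(np.round(s['joint_positions'],3))
os=bot.outline_of(p,'scraper')
v=p['color'].copy()
c,sn=np.cos(-.2524),np.sin(-.2524)
P=lambda l,w,z: np.array([[.6032+a*c-b*sn,.2306+a*sn+b*c,z] for a,b in[(l,w),(l,-w),(-l,-w),(-l,w)]])
for Q in(P(.055,.009,.083),P(.075,.014,.025)): cv2.polylines(v,[proj(p,Q).round().astype(np.int32)],True,(0,255,255),1)
cv2.imwrite('pics/w1.png',v)
for o in os[:1]: ys,xs=np.nonzero(o['pixels']); print(o['p'],o['box'])
```

```text
tcp [0.5999 0.2265 0.2011] x [-0.001 -0.    -1.   ] y [-0.249 -0.969  0.   ] grip 0.08537749486776004 t 3.8167
shift [ 0.123  0.181 -6.444]
turn [1.800e-02 1.000e-03 2.999e+01] 179.9
turn [ 0.001 -0.011 -0.01 ] 0.1
[ 0.049  0.403 -0.63   1.5    0.241  1.318 -2.426]
0.81 [303.5, 91.7, 340.2, 256.9]
```

View pics/w1.png

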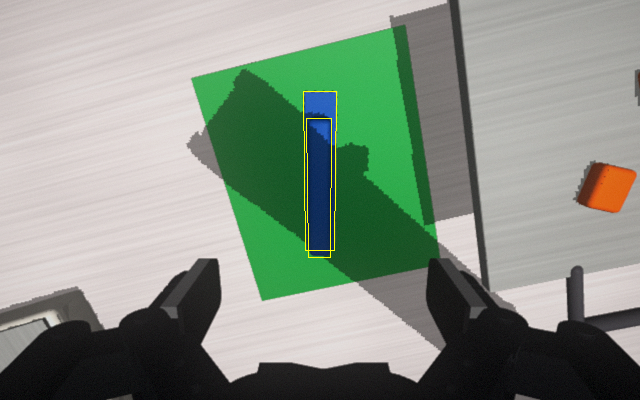

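{"fn": "play_rows", "kwargs": {
  "motion": [
    {"grip": 1, "x": 0.1, "y": 0.15, "z": -3, "rx": 0, "ry": 0, "rz": 0},
    {"grip": 1, "x": 0.1, "y": 0.15, "z": -5.5, "rx": 0, "ry": 0, "rz": 0},
    {"grip": 1, "x": 0.1, "y": 0.15, "z": -6.3, "rx": 0, "ry": 0, "rz": 0},
    {"grip": 1, "x": 0.1, "y": 0.15, "z": -6.4, "rx": 0, "ry": 0, "rz": 0},
    {"grip": 1, "x": 0.1, "y": 0.15, "z": -6.4, "rx": 0, "ry": 0, "rz": 0},
    {"grip": 1, "x": 0.1, "y": 0.15, "z": -6.4, "rx": 0, "ry": 0, "rz": 0}
  ]
}}

```text
time: 4.37
ee_pos: [0.6022, 0.2279, 0.0416]
tcp_rot: [0.859, 1.568, -2.537]
wrist_force: [0.6, -0.6, 0.8]
grip_width: 0.0854
```

Run:
```python
from bench import bot
from h import *
s=bot.observe(); plan(s,[.603,.231,.04],[.2497,.968]); print(s['wrist_force'])
```

```text
tcp [0.6022 0.2279 0.0416] x [-0.002 -0.001 -1.   ] y [-0.252 -0.968  0.002] grip 0.08539413526996731 t 4.3667
shift [ 0.03   0.123 -0.063]
turn [-3.0000e-02 -2.1000e-02 -2.9983e+01] 179.9
turn [ 0.013 -0.019  0.017] 0.2
[ 0.6313468  -0.56992457  0.79134812]
```

{"fn": "play_rows", "kwargs": {
  "motion": [
    {"grip": 1, "x": 0, "y": 0.12, "z": 0, "rx": 0, "ry": 0, "rz": 0},
    {"grip": 0.1, "x": 0, "y": 0.12, "z": 0, "rx": 0, "ry": 0, "rz": 0},
    {"grip": 0.1, "x": 0, "y": 0.12, "z": 0, "rx": 0, "ry": 0, "rz": 0},
    {"grip": 0, "x": 0, "y": 0.12, "z": 0, "rx": 0, "ry": 0, "rz": 0},
    {"grip": 0, "x": 0, "y": 0.12, "z": 0, "rx": 0, "ry": 0, "rz": 0},
    {"grip": 0, "x": 0, "y": 0.12, "z": 0, "rx": 0, "ry": 0, "rz": 0},
    {"grip": 0, "x": 0, "y": 0.12, "z": 0, "rx": 0, "ry": 0, "rz": 0},
    {"grip": 0, "x": 0, "y": 0.12, "z": 0, "rx": 0, "ry": 0, "rz": 0}
  ],
  "force": 70
}}

```text
time: 5.03
ee_pos: [0.6027, 0.2327, 0.0419]
tcp_rot: [2.594, 1.571, -0.8]
wrist_force: [-0.4, 0.3, 2.2]
grip_width: 0.0173
```

{"fn": "play_rows", "kwargs": {
  "motion": [
    {"grip": 0, "x": 0, "y": 0, "z": 1.2, "rx": 0, "ry": 0, "rz": 0},
    {"grip": 0, "x": 0, "y": 0, "z": 2.6, "rx": 0, "ry": 0, "rz": 0},
    {"grip": 0, "x": 0, "y": 0, "z": 4.2, "rx": 0, "ry": 0, "rz": 0.8},
    {"grip": 0, "x": 0, "y": 0, "z": 5.7, "rx": 0, "ry": 0, "rz": 1.6},
    {"grip": 0, "x": 0.1, "y": -0.6, "z": 6.3, "rx": 0, "ry": 0, "rz": 2.2},
    {"grip": 0, "x": 0.2, "y": -2, "z": 6.3, "rx": 0, "ry": 0, "rz": 2.2},
    {"grip": 0, "x": 0.3, "y": -3.4, "z": 6.3, "rx": 0, "ry": 0, "rz": 2.2},
    {"grip": 0, "x": 0.43, "y": -4.6, "z": 6.3, "rx": 0, "ry": 0, "rz": 2.2}
  ]
}}

```text
time: 5.7
ee_pos: [0.6133, 0.1156, 0.1992]
tcp_rot: [1.565, 1.57, -1.599]
wrist_force: [0.9, -0.1, -2.2]
grip_width: 0.0175
```

{"fn": "play_rows", "kwargs": {
  "motion": [
    {"grip": 0, "x": 0, "y": -0.5, "z": 0, "rx": 0, "ry": 0, "rz": 0},
    {"grip": 0, "x": 0, "y": -0.5, "z": 0, "rx": 0, "ry": 0, "rz": 0},
    {"grip": 0, "x": 0, "y": -0.5, "z": 0, "rx": 0, "ry": 0, "rz": 0},
    {"grip": 0, "x": 0, "y": -0.5, "z": 0, "rx": 0, "ry": 0, "rz": 0}
  ]
}}

```text
time: 6.03
ee_pos: [0.613, 0.1069, 0.1991]
tcp_rot: [-1.147, 1.57, 1.974]
wrist_force: [-0.5, 0.6, -2.7]
grip_width: 0.0169
```

```bash
cat > look.py <<'E'
import sys
from bench import bot
from h import *
tag=sys.argv[1]
for n in sys.argv[2:]:
    p=bot.capture(n); c=p['color']
    x0,y0=(170,160) if n=='scene' else (220,100)
    if n!='wrist': c=cv2.resize(c[y0:y0+190,x0:x0+260],None,fx=3,fy=3)
    cv2.imwrite(f'pics/{n}{tag}.png',c)
E
python3 look.py s1 side
python3 - <<'E'
from bench import bot
from h import *
s=bot.observe(); plan(s,[.6135,.105,.1654],[.022,1]); print(s['wrist_force'],np.round(s['joint_positions'],2))
E
```

```text
tcp [0.613  0.1072 0.1992] x [-0.     0.001 -1.   ] y [-0.02  -1.    -0.001] grip 0.017461824214323258 t 6.0833
shift [ 0.02  -0.089 -1.35 ]
turn [ 4.000e-03 -1.500e-02  2.998e+01] 179.9
turn [-0.009 -0.003 -0.02 ] 0.1
[ 0.32002938  0.145422   -2.37078441] [ 0.26  0.37 -0.64  1.55  0.22  1.3  -2.  ]
```

View pics/sides1.png

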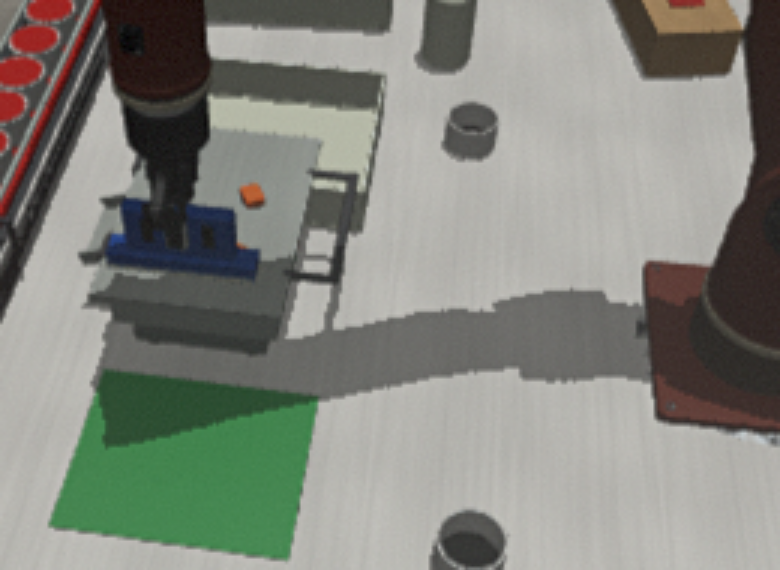

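The scraper is held level above the lid's left part (crop about 180,250), clear of the candies. Lowering it.

{"fn": "play_rows", "kwargs": {
  "motion": [
    {"grip": 0, "x": 0, "y": 0, "z": -0.6, "rx": 0, "ry": 0, "rz": 0},
    {"grip": 0, "x": 0, "y": 0, "z": -1.1, "rx": 0, "ry": 0, "rz": 0},
    {"grip": 0, "x": 0, "y": 0, "z": -1.35, "rx": 0, "ry": 0, "rz": 0},
    {"grip": 0, "x": 0, "y": 0, "z": -1.35, "rx": 0, "ry": 0, "rz": 0},
    {"grip": 0, "x": 0, "y": 0, "z": -1.35, "rx": 0, "ry": 0, "rz": 0}
  ]
}}

```text
time: 6.5
ee_pos: [0.613, 0.1062, 0.165]
tcp_rot: [-0.273, 1.57, 2.848]
wrist_force: [0.1, 0.2, -2.5]
grip_width: 0.0172
```

```bash
python3 look.py s2 side
python3 - <<'E'
from bench import bot
from h import *
s=bot.observe(); plan(s,[.608-.145*.022+.003,-.010-.145,.1654],[.022,1]); print(s['wrist_force'])
E
```

```text
tcp [0.6132 0.1059 0.1651] x [-0.001  0.    -1.   ] y [-0.021 -1.    -0.   ] grip 0.01754880285808389 t 6.55
shift [ -0.215 -10.438   0.011]
turn [ 8.0000e-03 -3.0000e-03  2.9993e+01] 180.0
turn [-0.002 -0.005 -0.007] 0.1
[ 0.50062055  0.52168175 -1.66656666]
```

View pics/sides2.png

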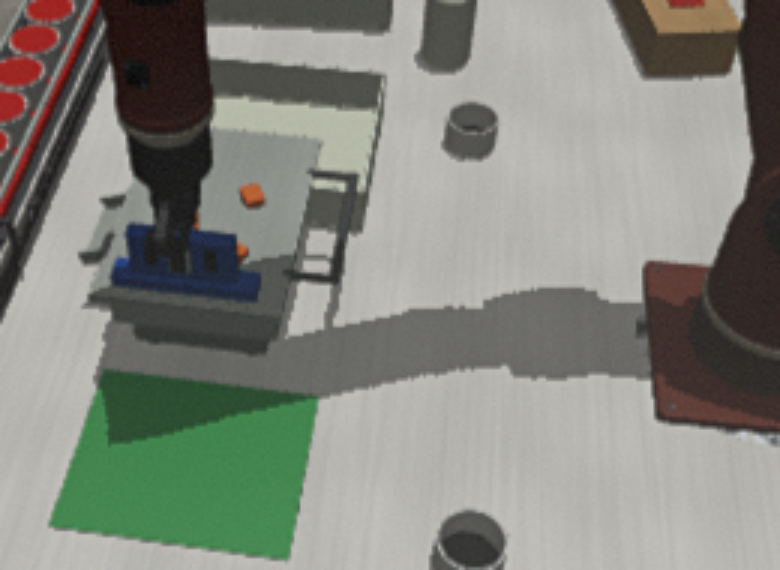

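{"fn": "play_rows", "kwargs": {
  "motion": [
    {"grip": 0, "x": 0, "y": -0.3, "z": 0, "rx": 0, "ry": 0, "rz": 0},
    {"grip": 0, "x": -0.02, "y": -0.7, "z": 0, "rx": 0, "ry": 0, "rz": 0},
    {"grip": 0, "x": -0.03, "y": -1.2, "z": 0, "rx": 0, "ry": 0, "rz": 0},
    {"grip": 0, "x": -0.04, "y": -1.7, "z": 0, "rx": 0, "ry": 0, "rz": 0},
    {"grip": 0, "x": -0.05, "y": -2.2, "z": 0, "rx": 0, "ry": 0, "rz": 0},
    {"grip": 0, "x": -0.06, "y": -2.7, "z": 0, "rx": 0, "ry": 0, "rz": 0},
    {"grip": 0, "x": -0.07, "y": -3.2, "z": 0, "rx": 0, "ry": 0, "rz": 0},
    {"grip": 0, "x": -0.08, "y": -3.7, "z": 0, "rx": 0, "ry": 0, "rz": 0}
  ]
}}

```text
time: 7.22
ee_pos: [0.6114, 0.0111, 0.1655]
tcp_rot: [2.692, 1.571, -0.472]
wrist_force: [-0.5, 0.5, -2.4]
grip_width: 0.0176
```

```bash
python3 look.py s3 scene
python3 - <<'E'
from bench import bot
from h import *
s=bot.observe(); plan(s,[.608-.145*.022+.003,-.010-.145,.1654],[.022,1]); print(s['wrist_force'])
E
```

```text
tcp [0.6115 0.0077 0.1653] x [-0.    -0.002 -1.   ] y [-0.026 -1.     0.002] grip 0.017054785878242436 t 7.2667
shift [-1.47e-01 -6.51e+00  3.00e-03]
turn [-3.0000e-03 -2.8000e-02 -2.9963e+01] 179.8
turn [ 0.018 -0.002  0.037] 0.2
[ 0.26190608 -2.9384377  -1.30998887]
```

View pics/scenes3.png

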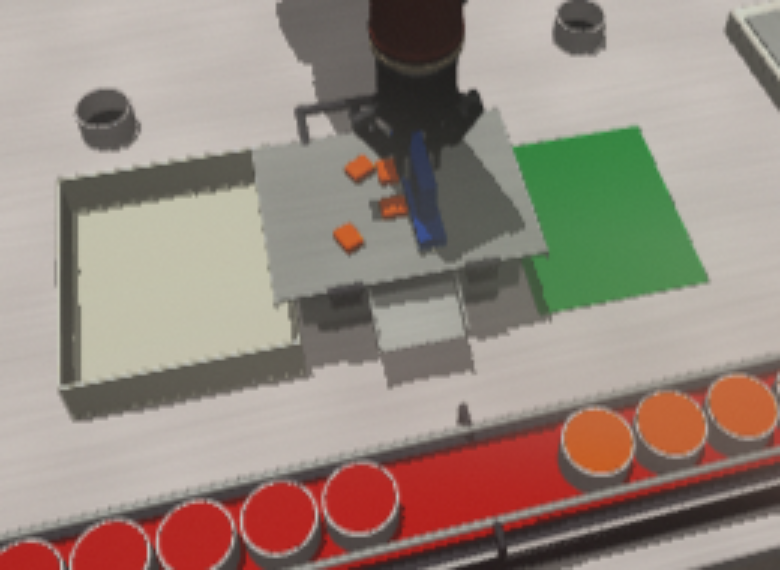

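Three candies (crop about 360–395, 165–205) are pushed ahead of the blade and a fourth is farther on. Continuing.

{"fn": "play_rows", "kwargs": {
  "motion": [
    {"grip": 0, "x": -0.01, "y": -0.4, "z": 0, "rx": 0, "ry": 0, "rz": 0},
    {"grip": 0, "x": -0.02, "y": -0.85, "z": 0, "rx": 0, "ry": 0, "rz": 0},
    {"grip": 0, "x": -0.03, "y": -1.3, "z": 0, "rx": 0, "ry": 0, "rz": 0},
    {"grip": 0, "x": -0.04, "y": -1.8, "z": 0, "rx": 0, "ry": 0, "rz": 0},
    {"grip": 0, "x": -0.05, "y": -2.3, "z": 0, "rx": 0, "ry": 0, "rz": 0},
    {"grip": 0, "x": -0.06, "y": -2.8, "z": 0, "rx": 0, "ry": 0, "rz": 0},
    {"grip": 0, "x": -0.08, "y": -3.3, "z": 0, "rx": 0, "ry": 0, "rz": 0},
    {"grip": 0, "x": -0.1, "y": -3.8, "z": 0, "rx": 0, "ry": 0, "rz": 0}
  ]
}}

```text
time: 7.93
ee_pos: [0.6088, -0.0836, 0.1654]
tcp_rot: [-0.395, 1.571, 2.724]
wrist_force: [0.3, -0.8, -1.8]
grip_width: 0.0169
```

```bash
python3 look.py s4 scene
python3 - <<'E'
from bench import bot
from h import *
s=bot.observe(); plan(s,[.608-.145*.022+.003,-.010-.145,.1654],[.022,1]); print(s['wrist_force'])
E
```

```text
tcp [ 0.6086 -0.0871  0.1653] x [-0.    -0.002 -1.   ] y [-0.026 -1.     0.002] grip 0.017088124365239203 t 7.9833
shift [-0.033 -2.715  0.005]
turn [-6.0000e-03 -2.6000e-02 -2.9965e+01] 179.8
turn [ 0.017 -0.004  0.035] 0.2
[-0.51949392 -2.97962019 -2.1660789 ]
```

View pics/scenes4.png

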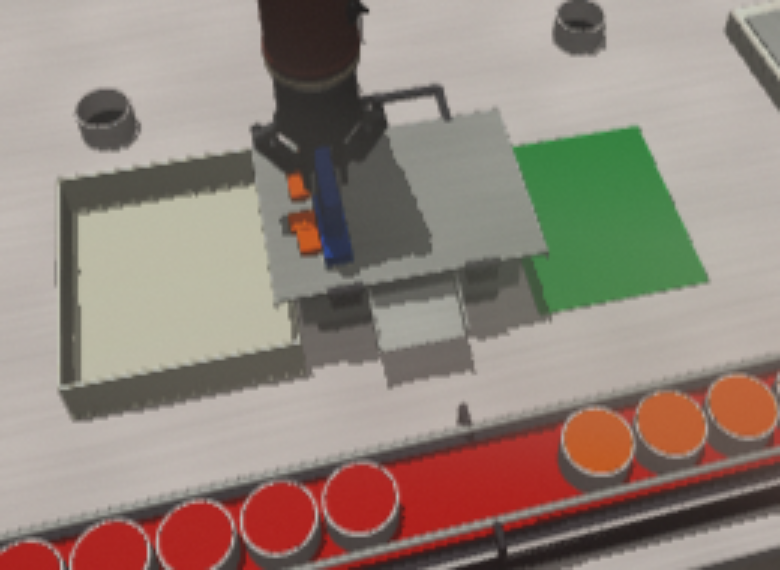

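{"fn": "play_rows", "kwargs": {
  "motion": [
    {"grip": 0, "x": -0.01, "y": -0.5, "z": 0, "rx": 0, "ry": 0, "rz": 0},
    {"grip": 0, "x": -0.02, "y": -1.0, "z": 0, "rx": 0, "ry": 0, "rz": 0},
    {"grip": 0, "x": -0.03, "y": -1.5, "z": 0, "rx": 0, "ry": 0, "rz": 0},
    {"grip": 0, "x": -0.04, "y": -2.0, "z": 0, "rx": 0, "ry": 0, "rz": 0},
    {"grip": 0, "x": -0.05, "y": -2.5, "z": 0, "rx": 0, "ry": 0, "rz": 0},
    {"grip": 0, "x": -0.06, "y": -3.0, "z": 0, "rx": 0, "ry": 0, "rz": 0},
    {"grip": 0, "x": -0.06, "y": -3.0, "z": 0, "rx": 0, "ry": 0, "rz": 0},
    {"grip": 0, "x": -0.06, "y": -3.0, "z": 0, "rx": 0, "ry": 0, "rz": 0}
  ]
}}

```text
time: 8.65
ee_pos: [0.6073, -0.1581, 0.1653]
tcp_rot: [-0.727, 1.571, 2.391]
wrist_force: [-0.1, 0.3, -2.8]
grip_width: 0.0172
```

```bash
python3 look.py s5 scene side
python3 - <<'E'
from bench import bot
from h import *
s=bot.observe(); plan(s,[.608-.145*.022+.003,-.010-.145,.1654],[.022,1]); print(s['wrist_force'])
E
```

```text
tcp [ 0.6075 -0.1562  0.1655] x [ 0.     0.001 -1.   ] y [-0.021 -1.    -0.001] grip 0.01727419742302149 t 8.75
shift [ 0.012  0.05  -0.003]
turn [-1.0000e-03 -1.1000e-02  2.9994e+01] 180.0
turn [-0.007  0.001 -0.006] 0.1
[-0.01779382  0.44460242 -2.31127682]
```

View pics/scenes5.png

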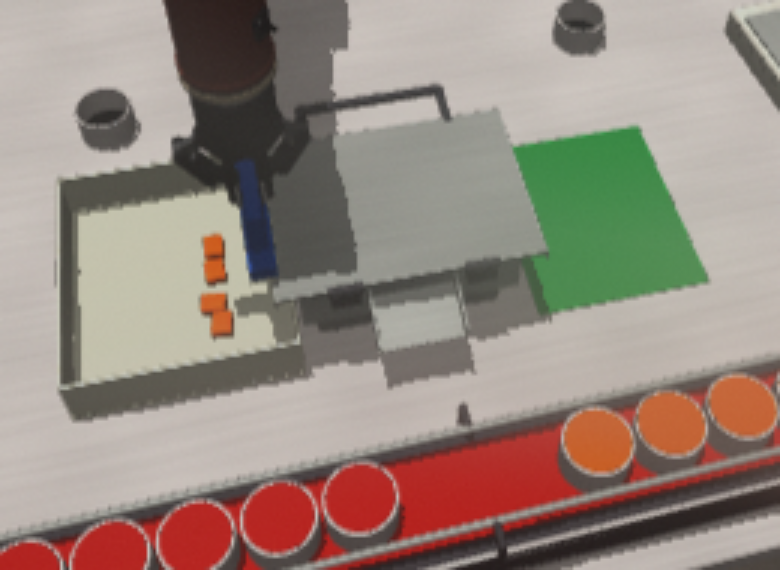

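View pics/sides5.png

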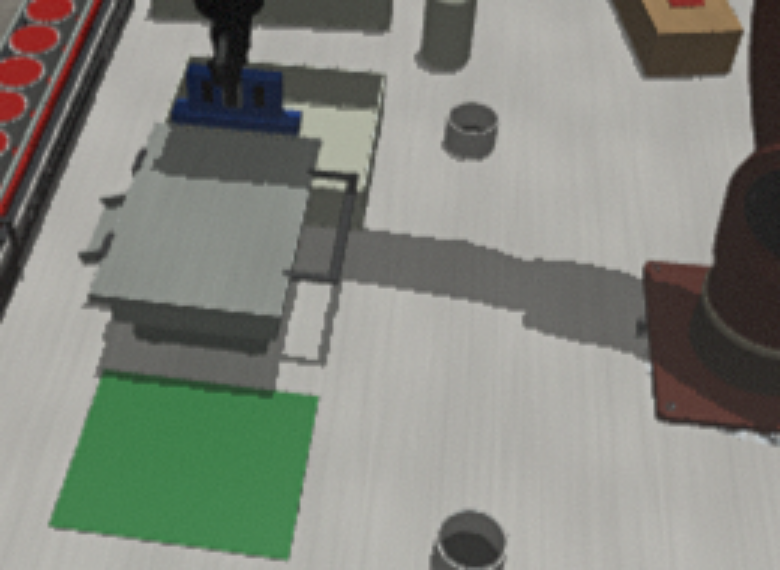

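All four candies are in the pan (crop about 205–230, 245–320) and the lid is empty and shut. Taking the scraper back.

{"fn": "play_rows", "kwargs": {
  "motion": [
    {"grip": 0, "x": 0, "y": 0, "z": 1, "rx": 0, "ry": 0, "rz": 0},
    {"grip": 0, "x": 0, "y": 0.8, "z": 2, "rx": 0, "ry": 0, "rz": 0},
    {"grip": 0, "x": -0.1, "y": 2.2, "z": 2, "rx": 0, "ry": 0, "rz": 0},
    {"grip": 0, "x": -0.2, "y": 3.7, "z": 2, "rx": 0, "ry": 0, "rz": 0},
    {"grip": 0, "x": -0.3, "y": 5.2, "z": 2, "rx": 0, "ry": 0, "rz": 0},
    {"grip": 0, "x": -0.4, "y": 6.7, "z": 2, "rx": 0, "ry": 0, "rz": 0},
    {"grip": 0, "x": -0.4, "y": 8.2, "z": 2, "rx": 0, "ry": 0, "rz": 0},
    {"grip": 0, "x": -0.5, "y": 9.7, "z": 2, "rx": 0, "ry": 0, "rz": 0}
  ]
}}

```text
time: 9.42
ee_pos: [0.5944, 0.0882, 0.2158]
tcp_rot: [-2.844, 1.57, 0.277]
wrist_force: [2.3, 0.2, -1.3]
grip_width: 0.0171
```

{"fn": "play_rows", "kwargs": {
  "motion": [
    {"grip": 0, "x": 0, "y": 1.4, "z": 0, "rx": 0, "ry": 0, "rz": 0},
    {"grip": 0, "x": 0, "y": 2.9, "z": 0, "rx": 0, "ry": 0, "rz": 0},
    {"grip": 0, "x": -0.06, "y": 4.3, "z": 0, "rx": 0, "ry": 0, "rz": 0},
    {"grip": 0, "x": -0.06, "y": 5.3, "z": 0, "rx": 0, "ry": 0, "rz": 0},
    {"grip": 0, "x": -0.06, "y": 5.75, "z": 0, "rx": 0, "ry": 0, "rz": 0},
    {"grip": 0, "x": -0.06, "y": 5.75, "z": 0, "rx": 0, "ry": 0, "rz": 0},
    {"grip": 0, "x": -0.06, "y": 5.75, "z": 0, "rx": 0, "ry": 0, "rz": 0}
  ]
}}

```text
time: 10.0
ee_pos: [0.593, 0.2298, 0.2154]
tcp_rot: [0.498, 1.571, -2.663]
wrist_force: [-0.2, -0.0, -0.9]
grip_width: 0.0174
```

Run:
```python
from bench import bot
from h import *
s=bot.observe(); plan(s,[.5935,.230,.0425],[.022,1]); print(s['wrist_force'],np.round(s['joint_positions'],2))
```

```text
tcp [0.593  0.2298 0.2154] x [-0. -0. -1.] y [-0.02 -1.    0.  ] grip 0.017405898131198833 t 10.0
shift [ 0.021  0.009 -6.915]
turn [4.0000e-03 2.0000e-03 2.9983e+01] 179.9
turn [ 0.001 -0.002 -0.017] 0.1
[-0.21838289 -0.03841407 -0.85634519] [ 0.09  0.4  -0.7   1.49  0.26  1.35 -2.22]
```

{"fn": "play_rows", "kwargs": {
  "motion": [
    {"grip": 0, "x": 0, "y": 0, "z": -1.5, "rx": 0, "ry": 0, "rz": 0},
    {"grip": 0, "x": 0, "y": 0, "z": -3, "rx": 0, "ry": 0, "rz": 0},
    {"grip": 0, "x": 0, "y": 0, "z": -4.5, "rx": 0, "ry": 0, "rz": 0},
    {"grip": 0, "x": 0, "y": 0, "z": -5.7, "rx": 0, "ry": 0, "rz": 0},
    {"grip": 0, "x": 0, "y": 0, "z": -6.4, "rx": 0, "ry": 0, "rz": 0},
    {"grip": 0, "x": 0, "y": 0, "z": -6.7, "rx": 0, "ry": 0, "rz": 0},
    {"grip": 0, "x": 0, "y": 0, "z": -6.9, "rx": 0, "ry": 0, "rz": 0},
    {"grip": 0, "x": 0, "y": 0, "z": -6.9, "rx": 0, "ry": 0, "rz": 0}
  ]
}}

```text
time: 10.67
ee_pos: [0.5941, 0.228, 0.0433]
tcp_rot: [2.673, 1.57, -0.493]
wrist_force: [-1.1, 1.2, -1.8]
grip_width: 0.0173
```

Run:
```python
from bench import bot
from h import *
s=bot.observe(); plan(s,[.5935,.230,.042],[.022,1]); print(s['wrist_force'])
```

```text
tcp [0.5941 0.228  0.0433] x [ 0.001 -0.    -1.   ] y [-0.024 -1.     0.   ] grip 0.017261645223195347 t 10.6667
shift [-0.023  0.078 -0.053]
turn [ 8.0000e-03 -4.0000e-03 -2.9985e+01] 179.9
turn [0.003 0.005 0.015] 0.1
[-1.068112    1.15260887 -1.77132403]
```

{"fn": "play_rows", "kwargs": {
  "motion": [
    {"grip": 0, "x": 0, "y": 0, "z": -0.06, "rx": 0, "ry": 0, "rz": 0},
    {"grip": 0, "x": 0, "y": 0, "z": -0.06, "rx": 0, "ry": 0, "rz": 0},
    {"grip": 0.4, "x": 0, "y": 0, "z": -0.06, "rx": 0, "ry": 0, "rz": 0},
    {"grip": 0.7, "x": 0, "y": 0, "z": -0.06, "rx": 0, "ry": 0, "rz": 0},
    {"grip": 0.7, "x": 0, "y": 0, "z": -0.06, "rx": 0, "ry": 0, "rz": 0},
    {"grip": 0.7, "x": 0, "y": 0, "z": -0.06, "rx": 0, "ry": 0, "rz": 0},
    {"grip": 0.7, "x": 0, "y": 0, "z": -0.06, "rx": 0, "ry": 0, "rz": 0},
    {"grip": 0.7, "x": 0, "y": 0, "z": -0.06, "rx": 0, "ry": 0, "rz": 0}
  ]
}}

```text
time: 11.33
ee_pos: [0.5934, 0.2291, 0.0415]
tcp_rot: [-2.483, 1.571, 0.636]
wrist_force: [-0.1, -0.4, 0.0]
grip_width: 0.0601
```

{"fn": "play_rows", "kwargs": {
  "motion": [
    {"grip": 0.7, "x": 0, "y": 0, "z": 0.5, "rx": 0, "ry": 0, "rz": 0},
    {"grip": 0.7, "x": 0, "y": 0, "z": 1.5, "rx": 0, "ry": 0, "rz": 0},
    {"grip": 0.7, "x": 0, "y": 0, "z": 3, "rx": 0, "ry": 0, "rz": 0},
    {"grip": 0.7, "x": 0, "y": 0, "z": 4.5, "rx": 0, "ry": 0, "rz": 0},
    {"grip": 0.7, "x": 0, "y": 0, "z": 6, "rx": 0, "ry": 0, "rz": 0},
    {"grip": 0.7, "x": 0, "y": 0, "z": 7.5, "rx": 0, "ry": 0, "rz": 0},
    {"grip": 0.7, "x": 0, "y": 0, "z": 7.5, "rx": 0, "ry": 0, "rz": 0}
  ]
}}

```text
time: 11.92
ee_pos: [0.5958, 0.2312, 0.2385]
tcp_rot: [-2.748, 1.559, 0.372]
wrist_force: [1.2, 1.0, 1.5]
grip_width: 0.0596
```

```bash
python3 look.py s6 side scene
python3 - <<'E'
from bench import bot
from h import *
s=bot.observe(); plan(s,[.463,-.008,.22],[1,-.022]); print(s['wrist_force'],np.round(s['joint_positions'],2))
E
```

```text
tcp [0.5941 0.2297 0.2317] x [ 0.004  0.001 -1.   ] y [-0.022 -1.    -0.001] grip 0.05998728459676337 t 12.0167
shift [-5.243 -9.508 -0.47 ]
turn [-0.039  0.02  15.   ] 90.0
turn [  0.02    0.039 -15.   ] 90.0
[ 0.27771977  0.73324789 -1.10434298] [ 0.1   0.39 -0.7   1.47  0.25  1.37 -2.21]
```

View pics/sides6.png

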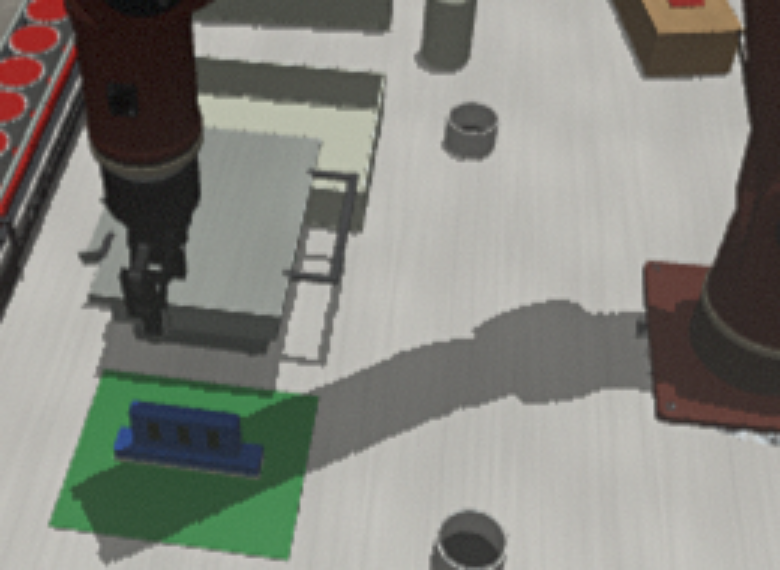

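View pics/scenes6.png

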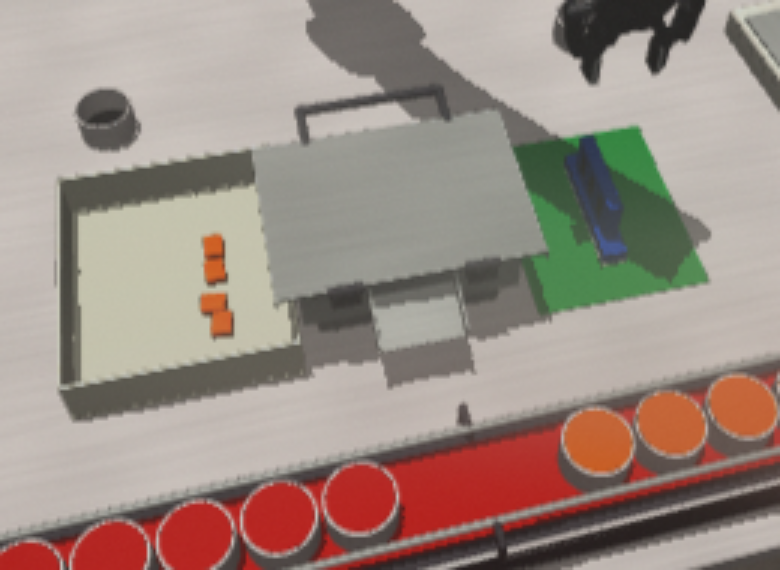

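The scraper stands upright in mid-mat (side crop about 190,440) and the candies have not moved. Turning 90° to go above the bar.

{"fn": "play_rows", "kwargs": {
  "motion": [
    {"grip": 0.45, "x": -0.6, "y": -1.2, "z": 0, "rx": 0, "ry": 0, "rz": 1.1},
    {"grip": 0.45, "x": -1, "y": -2, "z": 0, "rx": 0, "ry": 0, "rz": 2.2},
    {"grip": 0.45, "x": -1.5, "y": -2.8, "z": 0, "rx": 0, "ry": 0, "rz": 3.3},
    {"grip": 0.45, "x": -2, "y": -3.6, "z": 0, "rx": 0, "ry": 0, "rz": 4.4},
    {"grip": 0.45, "x": -2.5, "y": -4.4, "z": 0, "rx": 0, "ry": 0, "rz": 5.5},
    {"grip": 0.45, "x": -3, "y": -5.2, "z": 0, "rx": 0, "ry": 0, "rz": 6.6},
    {"grip": 0.45, "x": -3.5, "y": -6, "z": 0, "rx": 0, "ry": 0, "rz": 7.7},
    {"grip": 0.45, "x": -4, "y": -6.8, "z": 0, "rx": 0, "ry": 0, "rz": 8.8}
  ]
}}

```text
time: 12.68
ee_pos: [0.4919, 0.0579, 0.2278]
tcp_rot: [-0.944, 1.569, 3.103]
wrist_force: [0.8, -0.4, 1.4]
grip_width: 0.0385
```

{"fn": "play_rows", "kwargs": {
  "motion": [
    {"grip": 0.45, "x": -0.4, "y": -0.8, "z": 0, "rx": 0, "ry": 0, "rz": 1.1},
    {"grip": 0.45, "x": -0.8, "y": -1.6, "z": 0, "rx": 0, "ry": 0, "rz": 2.2},
    {"grip": 0.45, "x": -1.2, "y": -2.4, "z": 0, "rx": 0, "ry": 0, "rz": 3.3},
    {"grip": 0.45, "x": -1.25, "y": -2.7, "z": 0, "rx": 0, "ry": 0, "rz": 4.4},
    {"grip": 0.45, "x": -1.25, "y": -2.7, "z": 0, "rx": 0, "ry": 0, "rz": 5.5},
    {"grip": 0.45, "x": -1.25, "y": -2.7, "z": 0, "rx": 0, "ry": 0, "rz": 6.2},
    {"grip": 0.45, "x": -1.25, "y": -2.7, "z": 0, "rx": 0, "ry": 0, "rz": 6.2},
    {"grip": 0.45, "x": -1.25, "y": -2.7, "z": 0, "rx": 0, "ry": 0, "rz": 6.2}
  ]
}}

```text
time: 13.35
ee_pos: [0.4616, -0.0084, 0.2283]
tcp_rot: [-1.697, 1.569, 2.99]
wrist_force: [-0.3, -0.5, -0.4]
grip_width: 0.0384
```

Run:
```python
from bench import bot
from h import *
p=bot.capture('wrist'); 
s=bot.observe(); plan(s,[.463,-.008,.1035],[1,-.022]); print(s['wrist_force'],np.round(s['joint_positions'],2))
v=p['color'].copy(); q=np.load('feeder.npy'); c,sn=np.cos(q[2]),np.sin(q[2]); A=np.array([[c,sn],[-sn,c]])
f=lambda P,z: np.c_[np.array(P)@A+q[:2],np.full(len(P),z)]
for P,z in [([[-.145,-.08],[-.145,.08]],.1225),([[-.139,-.08],[-.139,.08]],.1225),([[-.151,-.08],[-.151,.08]],.1225),([[-.1,-.14],[-.1,.14]],.125)]: cv2.polylines(v,[proj(p,f(P,z)).round().astype(np.int32)],False,(0,255,255),1)
cv2.imwrite('pics/w2.png',v)
```

```text
tcp [ 0.4617 -0.0084  0.2284] x [-0.001  0.    -1.   ] y [ 1.    -0.025 -0.001] grip 0.03873770998159286 t 13.4
shift [ 0.051  0.015 -4.995]
turn [-0.002 -0.012  0.028] 0.2
turn [-1.8000e-02  4.0000e-03 -2.9972e+01] 179.8
[-0.27945803  0.44682588  0.01202482] [ 0.67 -0.02 -0.72  1.87 -0.01  1.28 -0.08]
```

View pics/w2.png

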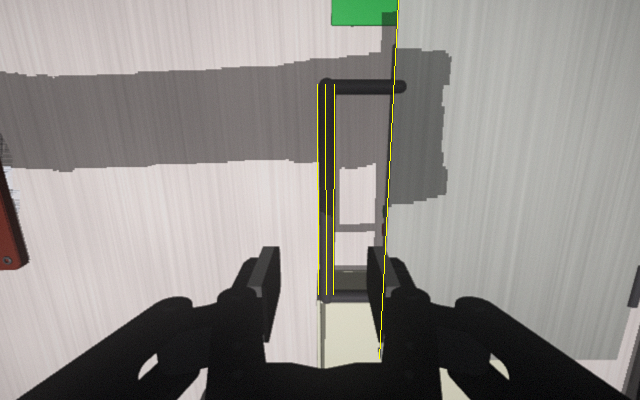

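{"fn": "play_rows", "kwargs": {
  "motion": [
    {"grip": 0.45, "x": 0.05, "y": 0, "z": -1.2, "rx": 0, "ry": 0, "rz": 0},
    {"grip": 0.45, "x": 0.05, "y": 0, "z": -2.5, "rx": 0, "ry": 0, "rz": 0},
    {"grip": 0.45, "x": 0.05, "y": 0, "z": -3.7, "rx": 0, "ry": 0, "rz": 0},
    {"grip": 0.45, "x": 0.05, "y": 0, "z": -4.6, "rx": 0, "ry": 0, "rz": 0},
    {"grip": 0.45, "x": 0.05, "y": 0, "z": -5, "rx": 0, "ry": 0, "rz": 0},
    {"grip": 0.45, "x": 0.05, "y": 0, "z": -5, "rx": 0, "ry": 0, "rz": 0},
    {"grip": 0.45, "x": 0.05, "y": 0, "z": -5, "rx": 0, "ry": 0, "rz": 0}
  ]
}}

```text
time: 13.98
ee_pos: [0.4636, -0.0082, 0.1044]
tcp_rot: [-2.471, 1.57, 2.219]
wrist_force: [0.5, -0.1, -0.2]
grip_width: 0.0387
```

```bash
python3 look.py s7 side
python3 - <<'E'
from bench import bot
from h import *
s=bot.observe(); plan(s,[.463,-.008,.1035],[1,-.022]); print(s['wrist_force'],np.round(s['joint_positions'],2))
E
```

```text
tcp [ 0.4642 -0.0083  0.1051] x [ 0.001  0.    -1.   ] y [ 1.    -0.023  0.001] grip 0.038543966079811004 t 14.0333
shift [-0.049  0.011 -0.065]
turn [-0.001  0.012  0.007] 0.1
turn [ 1.9000e-02  2.0000e-03 -2.9993e+01] 180.0
[ 0.41974299 -0.07437076  0.77224328] [ 0.63  0.13 -0.74  2.02  0.1   1.03 -0.18]
```

View pics/sides7.png

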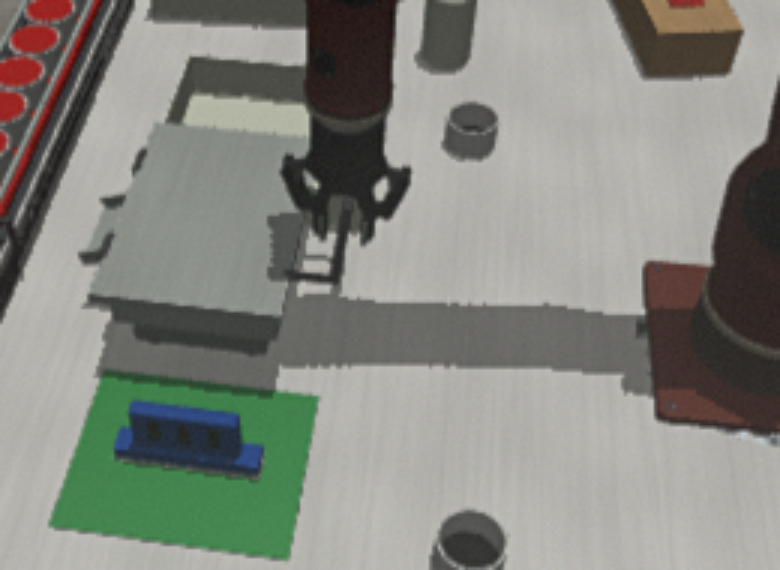

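The fingers straddle the bar (crop about 345,215). Closing.

{"fn": "play_rows", "kwargs": {
  "motion": [
    {"grip": 0, "x": 0, "y": 0, "z": -0.04, "rx": 0, "ry": 0, "rz": 0},
    {"grip": 0, "x": 0, "y": 0, "z": -0.04, "rx": 0, "ry": 0, "rz": 0},
    {"grip": 0, "x": 0, "y": 0, "z": -0.04, "rx": 0, "ry": 0, "rz": 0},
    {"grip": 0, "x": 0, "y": 0, "z": -0.04, "rx": 0, "ry": 0, "rz": 0},
    {"grip": 0, "x": 0, "y": 0, "z": -0.04, "rx": 0, "ry": 0, "rz": 0},
    {"grip": 0, "x": 0, "y": 0, "z": -0.04, "rx": 0, "ry": 0, "rz": 0}
  ],
  "force": 45
}}

```text
time: 14.53
ee_pos: [0.464, -0.0085, 0.1041]
tcp_rot: [1.144, 1.569, -0.45]
wrist_force: [-2.4, 0.4, 5.3]
grip_width: 0.0105
```

Run:
```python
from bench import bot
from h import *
s=bot.observe(); p,R=tool(s); print(p,s['grip_width'],s['wrist_force'])
q=np.load('feeder.npy'); f=np.array([np.cos(q[2]),np.sin(q[2])])
for d in range(5,61,5):
    a=np.radians(d); dx=.245*(1-np.cos(a)); print(d,np.round([dx*f[0]/.025,dx*f[1]/.025,.245*np.sin(a)/.025],2))
```

```text
[ 0.46400835 -0.00851209  0.10414071] 0.010497769120476072 [-2.40541397  0.38937345  5.32676565]
5 [ 0.04 -0.    0.85]
10 [ 0.15 -0.    1.7 ]
15 [ 0.33 -0.01  2.54]
20 [ 0.59 -0.01  3.35]
25 [ 0.92 -0.02  4.14]
30 [ 1.31 -0.03  4.9 ]
35 [ 1.77 -0.04  5.62]
40 [ 2.29 -0.05  6.3 ]
45 [ 2.87 -0.06  6.93]
50 [ 3.5  -0.07  7.51]
55 [ 4.18 -0.09  8.03]
60 [ 4.9  -0.1   8.49]
```

Bar gripped (10.5 mm). Raising along the arc, 20° per call.

{"fn": "play_rows", "kwargs": {
  "motion": [
    {"grip": 0, "x": 0.01, "y": 0, "z": 0.43, "rx": 0, "ry": 0, "rz": 0},
    {"grip": 0, "x": 0.04, "y": 0, "z": 0.85, "rx": 0, "ry": 0, "rz": 0},
    {"grip": 0, "x": 0.08, "y": 0, "z": 1.28, "rx": 0, "ry": 0, "rz": 0},
    {"grip": 0, "x": 0.15, "y": 0, "z": 1.7, "rx": 0, "ry": 0, "rz": 0},
    {"grip": 0, "x": 0.23, "y": 0, "z": 2.12, "rx": 0, "ry": 0, "rz": 0},
    {"grip": 0, "x": 0.33, "y": -0.01, "z": 2.54, "rx": 0, "ry": 0, "rz": 0},
    {"grip": 0, "x": 0.45, "y": -0.01, "z": 2.95, "rx": 0, "ry": 0, "rz": 0},
    {"grip": 0, "x": 0.59, "y": -0.01, "z": 3.35, "rx": 0, "ry": 0, "rz": 0}
  ]
}}

```text
time: 15.2
ee_pos: [0.4779, -0.0088, 0.1876]
tcp_rot: [-1.344, 1.57, -2.937]
wrist_force: [-0.3, -1.1, -3.4]
grip_width: 0.0105
```

```bash
python3 look.py s8 side
python3 - <<'E'
from bench import bot
from h import *
s=bot.observe(); p,R=tool(s); print(p,((p-[.4640,-.0085,.1041])/.025).round(2),s['grip_width'],s['wrist_force'])
E
```

```text
[ 0.47845941 -0.0087912   0.18917113] [ 0.58 -0.01  3.4 ] 0.010488020980533752 [-5.75738981 -0.52819162  1.03951901]
```

View pics/sides8.png

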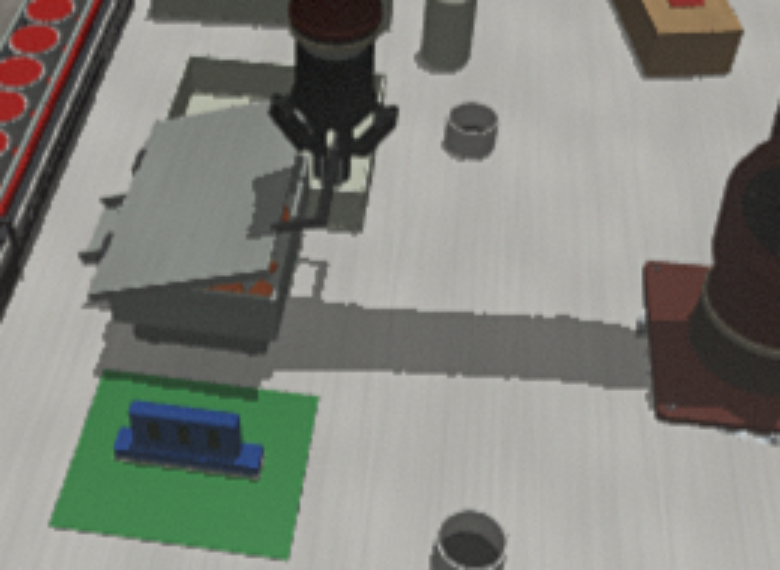

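{"fn": "play_rows", "kwargs": {
  "motion": [
    {"grip": 0, "x": 0.16, "y": 0, "z": 0.4, "rx": 0, "ry": 0, "rz": 0},
    {"grip": 0, "x": 0.33, "y": -0.01, "z": 0.79, "rx": 0, "ry": 0, "rz": 0},
    {"grip": 0, "x": 0.52, "y": -0.01, "z": 1.18, "rx": 0, "ry": 0, "rz": 0},
    {"grip": 0, "x": 0.72, "y": -0.02, "z": 1.55, "rx": 0, "ry": 0, "rz": 0},
    {"grip": 0, "x": 0.94, "y": -0.02, "z": 1.92, "rx": 0, "ry": 0, "rz": 0},
    {"grip": 0, "x": 1.18, "y": -0.03, "z": 2.27, "rx": 0, "ry": 0, "rz": 0},
    {"grip": 0, "x": 1.43, "y": -0.03, "z": 2.62, "rx": 0, "ry": 0, "rz": 0},
    {"grip": 0, "x": 1.7, "y": -0.04, "z": 2.95, "rx": 0, "ry": 0, "rz": 0}
  ]
}}

```text
time: 15.92
ee_pos: [0.5182, -0.0097, 0.2615]
tcp_rot: [-1.418, 1.564, -3.011]
wrist_force: [-21.8, -0.7, 12.9]
grip_width: 0.0103
```

Run:
```python
from bench import bot
from h import *
s=bot.observe(); p,R=tool(s); print(p,((p-[.4640,-.0085,.1041])/.025).round(2),s['grip_width'],s['wrist_force'],R[:,0].round(3),R[:,1].round(3))
```

```text
[ 0.51817142 -0.00972607  0.26148029] [ 2.17 -0.05  6.3 ] 0.01028923804523367 [-21.77030958  -0.6674262   12.91482164] [-0.007 -0.001 -1.   ] [ 1.    -0.022 -0.007]
```

{"fn": "play_rows", "kwargs": {
  "motion": [
    {"grip": 0, "x": -0.05, "y": 0, "z": 0.05, "rx": 0, "ry": 0, "rz": 0},
    {"grip": 0, "x": -0.1, "y": 0, "z": 0.08, "rx": 0, "ry": 0, "rz": 0},
    {"grip": 0, "x": -0.1, "y": 0, "z": 0.08, "rx": 0, "ry": 0, "rz": 0}
  ]
}}

```text
time: 16.17
ee_pos: [0.5189, -0.0097, 0.2627]
tcp_rot: [1.87, 1.569, 0.277]
wrist_force: [2.9, -0.2, -6.4]
grip_width: 0.0102
```

```bash
python3 look.py s9 side;python3 - <<'E'
from bench import bot
from h import *
s=bot.observe(); p,R=tool(s); print(p,((p-[.4640,-.0085,.1041])/.025).round(2),s['grip_width'],s['wrist_force'],s['wrist_torque'],R[:,0].round(3),R[:,1].round(3))
E
```

```text
[ 0.51872394 -0.00970957  0.26255149] [ 2.19 -0.05  6.34] 0.010622241149214921 [ 3.08409808  0.14075893 -6.76845643] [-0.11434341 -0.56800237 -0.0578181 ] [ 0.001  0.    -1.   ] [ 1.    -0.022  0.001]
```

View pics/sides9.png

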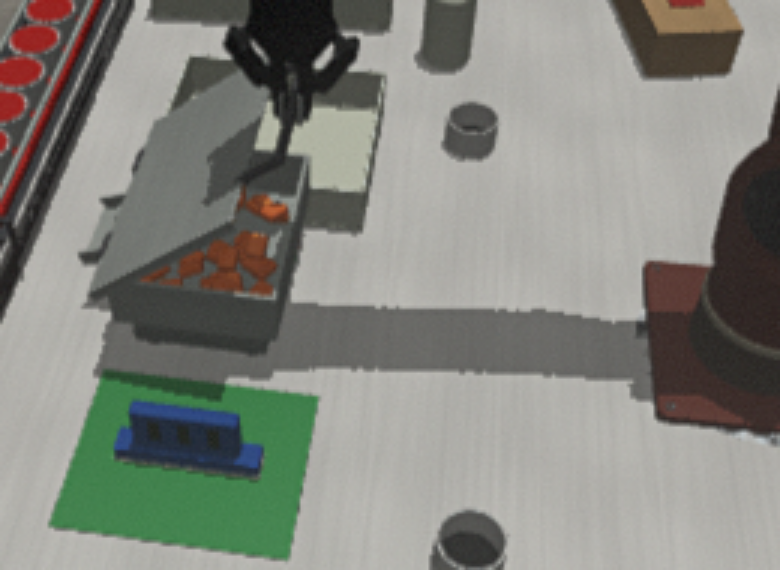

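{"fn": "play_rows", "kwargs": {
  "motion": [
    {"grip": 0, "x": 0.14, "y": 0, "z": 0.16, "rx": 0, "ry": 0, "rz": 0},
    {"grip": 0, "x": 0.28, "y": 0, "z": 0.32, "rx": 0, "ry": 0, "rz": 0},
    {"grip": 0, "x": 0.43, "y": -0.01, "z": 0.48, "rx": 0, "ry": 0, "rz": 0},
    {"grip": 0, "x": 0.58, "y": -0.01, "z": 0.63, "rx": 0, "ry": 0, "rz": 0},
    {"grip": 0, "x": 0.73, "y": -0.02, "z": 0.78, "rx": 0, "ry": 0, "rz": 0},
    {"grip": 0, "x": 0.89, "y": -0.02, "z": 0.93, "rx": 0, "ry": 0, "rz": 0},
    {"grip": 0, "x": 1.05, "y": -0.03, "z": 1.07, "rx": 0, "ry": 0, "rz": 0},
    {"grip": 0, "x": 1.21, "y": -0.03, "z": 1.21, "rx": 0, "ry": 0, "rz": 0}
  ]
}}

```text
time: 16.88
ee_pos: [0.548, -0.0104, 0.2936]
tcp_rot: [-1.335, 1.569, -2.928]
wrist_force: [-10.0, -0.8, 7.5]
grip_width: 0.0099
```

Run:
```python
from bench import bot
from h import *
s=bot.observe(); p,R=tool(s); print(p,((p-[.4640,-.0085,.1041])/.025).round(2),s['grip_width'],s['wrist_force'],s['wrist_torque'],R[:,0].round(3),R[:,1].round(3))
```

```text
[ 0.54803013 -0.01039554  0.29361269] [ 3.36 -0.08  7.58] 0.009925585326240549 [-9.97014249 -0.77678355  7.51912537] [-0.23156701  2.37839552  0.01443782] [-0.002 -0.    -1.   ] [ 1.    -0.022 -0.002]
```

{"fn": "play_rows", "kwargs": {
  "motion": [
    {"grip": 0, "x": 0.13, "y": 0, "z": 0.17, "rx": 0, "ry": 0, "rz": 0},
    {"grip": 0, "x": 0.28, "y": 0, "z": 0.32, "rx": 0, "ry": 0, "rz": 0},
    {"grip": 0, "x": 0.45, "y": 0, "z": 0.46, "rx": 0, "ry": 0, "rz": 0},
    {"grip": 0, "x": 0.62, "y": -0.01, "z": 0.6, "rx": 0, "ry": 0, "rz": 0},
    {"grip": 0, "x": 0.8, "y": -0.01, "z": 0.72, "rx": 0, "ry": 0, "rz": 0},
    {"grip": 0, "x": 0.97, "y": -0.02, "z": 0.84, "rx": 0, "ry": 0, "rz": 0},
    {"grip": 0, "x": 1.16, "y": -0.02, "z": 0.96, "rx": 0, "ry": 0, "rz": 0},
    {"grip": 0, "x": 1.32, "y": -0.03, "z": 1.06, "rx": 0, "ry": 0, "rz": 0}
  ]
}}

```text
time: 17.55
ee_pos: [0.5819, -0.0112, 0.3195]
tcp_rot: [-2.053, 1.571, 2.637]
wrist_force: [1.2, -1.1, -7.3]
grip_width: 0.0102
```

{"fn": "play_rows", "kwargs": {
  "motion": [
    {"grip": 0, "x": 0, "y": 0, "z": 0.02, "rx": 0, "ry": 0, "rz": 0},
    {"grip": 0, "x": 0, "y": 0, "z": 0.02, "rx": 0, "ry": 0, "rz": 0},
    {"grip": 0, "x": 0, "y": 0, "z": 0.02, "rx": 0, "ry": 0, "rz": 0},
    {"grip": 0, "x": 0, "y": 0, "z": 0.02, "rx": 0, "ry": 0, "rz": 0}
  ]
}}

```text
time: 17.88
ee_pos: [0.5813, -0.0111, 0.3193]
tcp_rot: [-1.935, 1.57, 2.755]
wrist_force: [4.8, -1.4, -11.6]
grip_width: 0.0102
```

```bash
python3 look.py s10 side scene
python3 - <<'E'
from bench import bot
from h import *
s=bot.observe(); p,R=tool(s); d=p-[.4640,-.0085,.1041]; print(p,(d/.025).round(2),s['grip_width'],s['wrist_force'],s['wrist_torque'],np.round(s['joint_vel'],3))
print('lid angle',np.degrees(np.arctan2(d[2],.245-np.hypot(d[0],d[1]))),'r',np.hypot(d[2],.245-d[0]))
print('by z',np.degrees(np.arcsin(d[2]/.245)),'by x',np.degrees(np.arccos(1-d[0]/.245)))
E
```

```text
[ 0.58129941 -0.01111544  0.31928173] [ 4.69 -0.1   8.61] 0.010169423251501693 [ 4.99924103e+00  6.39109957e-03 -1.19859313e+01] [-0.10031297 -0.84966124 -0.00207119] [ 0.001 -0.    -0.002 -0.001  0.001  0.     0.002]
lid angle 59.31853488565011 r 0.2502211377980999
by z 61.43710433508579 by x 58.585415868288685
```

View pics/sides10.png

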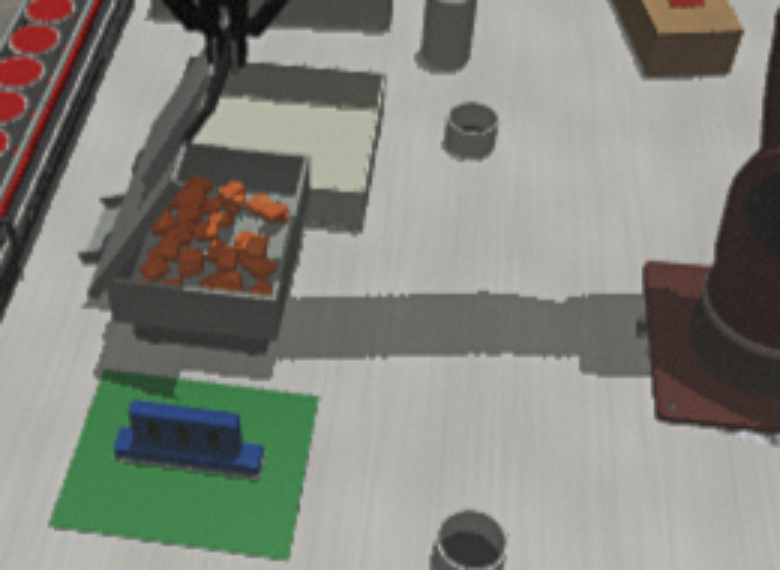

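View pics/scenes10.png

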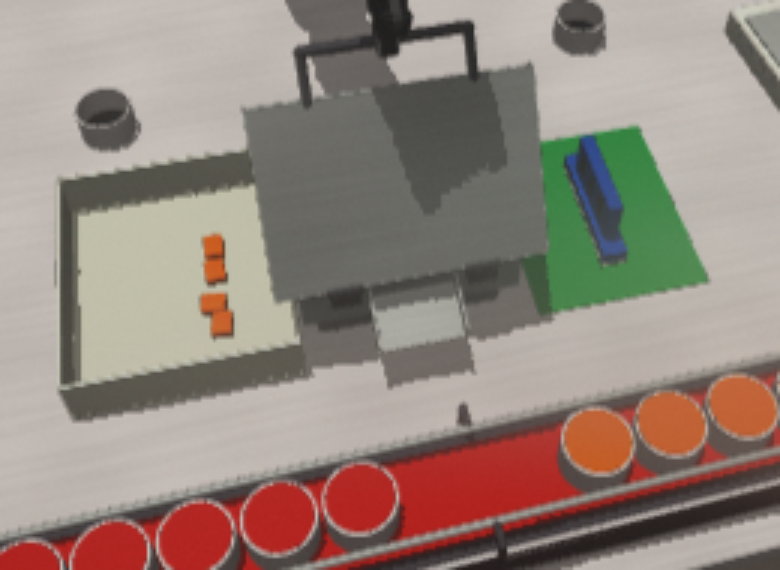

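The lid looks near 60°, with the candies and scraper unchanged. I'll check the lid angle from the images independently of the arm.

Run:
```python
from bench import bot
from h import *
q=np.load('feeder.npy'); c,s=np.cos(q[2]),np.sin(q[2])
def W(P): P=np.array(P,float); return P@np.array([[c,s,0],[-s,c,0],[0,0,1]])+[q[0],q[1],0]
def pt(r,y,th,h): # r from hinge toward front, h above mid-plane
    return [.1-r*np.cos(th)+h*np.sin(th), y, .1225+r*np.sin(th)+h*np.cos(th)]
p=bot.capture('scene')
obs=np.array([[245,108],[533,64],[296,47],[472,22]],float); obs=(obs+.5)/3-.5+[170,160]
def model(th): return proj(p,W([pt(.2,-.14,th,.0025),pt(.2,.14,th,.0025),pt(.245,-.08,th,.006),pt(.245,.08,th,.006)]))
r=least_squares(lambda t:(model(t[0])-obs).ravel(),[1.0]); print('fit deg',np.degrees(r.x),(model(r.x[0])-obs).round(1).tolist())
for d in (54,57,60,63,66): print(d,round(float(np.sqrt(((model(np.radians(d))-obs)**2).mean())),2))
st=bot.observe(); print(st['time'],st['ee_pos'],st['wrist_force'],st['grip_width'])
# candies
hsv=cv2.cvtColor(p['color'],cv2.COLOR_BGR2HSV); m=cv2.inRange(hsv,(4,130,90),(20,255,255)); k=np.zeros_like(m); k[230:290,215:260]=255; m&=k
pan=q[:2]+np.array([-.02,-.24])@np.array([[c,s],[-s,c]])
n,_,sg,cc=cv2.connectedComponentsWithStats(m)
for i in range(1,n): X=ray(p,cc[i],.012); print(sg[i,4],((X[:2]-pan)@np.array([[c,-s],[s,c]])).round(3))
o=bot.outline_of(p,'scraper')[0]; ys,xs=np.nonzero(o['pixels']); print('scraper mask centroid at z .04',ray(p,(xs.mean(),ys.mean()),.04).round(3))
```

```text
fit deg [56.08033356] [[-0.6, -0.5], [-0.2, -1.0], [1.6, 1.2], [-1.2, 1.1]]
54 1.12
57 1.02
60 1.54
63 2.45
66 3.6
18.0333 [ 0.58130473 -0.01110204  0.31926781] [  4.83951764  -0.50761883 -13.10419311] 0.01010793894852431
100 [-0.024  0.038]
100 [0.047 0.035]
scraper mask centroid at z .04 [0.607 0.226 0.04 ]
```

```bash
cat > ang.py <<'E'
from bench import bot
from h import *
from scipy.optimize import minimize_scalar, minimize
q0=np.load('feeder.npy')
def W(P,q):
    c,s=np.cos(q[2]),np.sin(q[2]); return np.array(P,float)@np.array([[c,s,0],[-s,c,0],[0,0,1]])+[q[0],q[1],0]
def pt(r,y,th,h): return [.1-r*np.cos(th)+h*np.sin(th), y, .1225+r*np.sin(th)+h*np.cos(th)]
bx=lambda r0,r1,y0,y1,h:[(r,y,k) for r in(r0,r1) for y in(y0,y1) for k in(-h,h)]
B=[bx(0,.2,-.14,.14,.0025)]
def sil(p,th,q,k=4):
    im=np.zeros((400*k,640*k),np.uint8)
    for b in B:
        u=proj(p,W([pt(r,y,th,h) for r,y,h in b],q)); cv2.fillConvexPoly(im,cv2.convexHull(np.round(((u+.5)*k-.5)*16).astype(np.int32)),1,shift=4)
    return cv2.resize(im*255,(640,400),interpolation=cv2.INTER_AREA)/255.
for n in ['scene','side']:
    p=bot.capture(n); o=bot.outline_of(p,'lid'); 
    if not o: print(n,'none'); continue
    m=o[0]['pixels'].astype(np.uint8); m=cv2.morphologyEx(m,cv2.MORPH_OPEN,np.ones((9,9),np.uint8)); print(n,o[0]['p'],o[0]['box'])
    ths=np.arange(50,70,1.); cs=[np.abs(sil(p,np.radians(t),q0)-m).sum()/m.sum() for t in ths]; print(ths[int(np.argmin(cs))],np.round(cs,3))
    th=ths[int(np.argmin(cs))]; v=p['color'].copy(); y,x=(160,170) if n=='scene' else (100,220)
    v=cv2.resize(v[y:y+190,x:x+260],None,fx=3,fy=3)
    for t,col in((th,(0,255,255)),(60,(255,0,255))):
        for b in B:
            u=(proj(p,W([pt(r,yy,np.radians(t),h) for r,yy,h in b],q0))-[x,y]+.5)*3-.5; cv2.polylines(v,[cv2.convexHull(u.astype(np.int32))],True,col,1)
    cv2.imwrite(f'pics/ang_{n}.png',v)
E
python3 ang.py
```

```text
scene 0.76 [249.4, 165.6, 352.0, 264.3]
60.0 [0.063 0.059 0.056 0.052 0.049 0.045 0.042 0.038 0.036 0.034 0.034 0.036
 0.041 0.049 0.056 0.064 0.073 0.082 0.092 0.101]
side 0.82 [248.4, 109.3, 299.5, 199.4]
56.0 [0.927 0.827 0.728 0.63  0.541 0.464 0.411 0.423 0.448 0.502 0.578 0.651
 0.732 0.804 0.875 0.945 1.001 1.053 1.088 1.18 ]
```

```bash
cd pics; python3 -c "
import cv2,numpy as np
a=cv2.imread('ang_scene.png')[0:340,200:600];b=cv2.imread('ang_side.png')[0:340,50:400]
cv2.imwrite('ang_both.png',np.hstack([a,b]))"
```

```text
(no output)
```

View pics/ang_both.png

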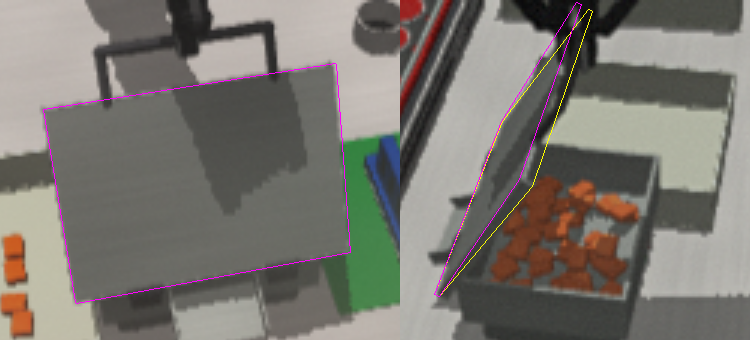

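The scene fit gives 60°, and the 60° outline (magenta) also follows the plate in the side view. The arm's position gives about 59°. The automatic side fit of 56° rests on a mask cut up by the gripper. Everything is within tolerance and still, so I'm handing in.

Run:
```python
from bench import bot
s=bot.observe(); print(s['time'],s['ee_pos'],s['wrist_force'],s['grip_width'],s['joint_vel'])
print(bot.job_done())
```

```text
18.2833 [ 0.58131375 -0.01111535  0.31929052] [ 6.10476224e+00  9.19646267e-03 -1.34832472e+01] 0.010273368514353266 [-1.27610772e-03  1.54008066e-03 -1.45941905e-03  3.95071264e-04
 -2.19470676e-03  1.72121588e-03 -1.70248031e-05]
the job is handed in; nothing more can be done
None
```

I wiped all four candies off the lid into the pan with the scraper and stood the scraper back upright in the middle of its mat. I then raised the lid by its front bar and handed the job in at 18.3 s, still holding it at about 60°. No verdict was reported.

**Final checks:**
- **Candies:** all four show in the pan, well inside its edges. In the last picture they form two touching pairs, about 25–50 mm off the pan's centre in each direction.
- **Scraper:** it stands upright within about 15 mm of the mat's centre. I let go of it before moving to the bar.
- **Hold:** the arm was still. The grip on the bar was 10.3 mm and the wrist force about 15 N.

**Lid angle:** the readings disagreed slightly, but all lie within the allowed 54–66°.

| Source | Angle |
|---|---|
| Scene outline fit | 60° |
| Arm position | 58.6–61.4° (about 59°) |
| Hand-picked corners | 56° |
| Side view, automatic fit | 56° |

I trust the last two least. The side mask was partly hidden by the gripper, and the 60° outline followed the plate there by eye.

**Also not as planned:**
- **Refused call:** my first move call was refused because I left out zero-valued fields. The arm did not move.
- **Raising the lid:** the wrist force rose to about 25 N at 40°, so I shifted the path outward by about 3 mm. The bar seems to have slid a few millimetres in the pads.

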